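# Build up the timber crib on a dispatch skid and bed a wire reel on it

### The job

Finish the crib on the dispatch skid so that straps can be passed under the load both ways: lay two battens from the sloping rack flat across the nailed bottom pair, one at each end, then the other two across those, square and flush all round like a log cabin, so that the third layer stands straight above the first. Then slide the wire reel straight up off its spindle, keep it upright, and set it down gently in the middle of the finished crib with its core tube still pointing up. Leave the jewellery case, mug, tin and green bottle where they are, and let go of everything.

Things in the scene. Friction and masses are not known exactly. Their poses are not given: they have to be found in the camera images.
- skid: Fixed plywood board 190 x 190 x 12 mm with the bottom pair of bearers nailed on. Origin: centre of the board's underside, z up. The bearers are like the loose battens (140 x 32 x 24 mm), red-brown, lying along the skid's x, centre lines at y = -54 and +54 mm, tops 36 mm above the table. Finished crib: 140 x 140 mm in plan, three layers, top 84 mm above the table.
- second_a (a point): Where the centre of the underside of one second-layer batten belongs: skid x = -54, y = 0, z = 36 mm. It lies along the skid's y, its outer side flush with the bearers' ends and its ends flush with the bearers' outer sides.
- second_b (a point): The same for the other second-layer batten: skid x = +54, y = 0, z = 36 mm; it lies along the skid's y axis.
- third_a (a point): Point where the centre of the underside of one third-layer batten belongs: skid x = 0, y = -54, z = 60 mm. This batten lies along the skid's x axis.
- third_b (a point): The same for the other third-layer batten: skid x = 0, y = +54, z = 60 mm; it lies along the skid's x axis.
- crib_top (a point): Centre of the top of the finished crib, above the skid's centre at z = 84 mm: the reel's origin belongs here.
- rack: Fixed stand, 215 deep, 180 mm wide. Its sheet face rises at 35 degrees from the low edge (30 mm high, rack -x, roughly facing the robot) to the high edge (171 mm, +x). Origin: centre of its footprint, z up. Four battens lie on the face, 60 mm apart along the slope (28 mm clear between), each against two stop tabs 14 mm high below it; the 78 mm between the tabs, in the rack's middle, is free for a finger.
- batten_1: Loose pale timber batten, 140 x 32 x 24 mm, about 60 g; all four alike and interchangeable. Origin: centre of its 140 x 32 mm underside (the face on the rack); x along its length, y across, z out of its top. Starts as row 1 from the rack's low edge, tilted 35 degrees about its length, up to 15 mm off the rack's middle sideways.
- batten_2: Loose pale timber batten, 140 x 32 x 24 mm, about 60 g; all four alike and interchangeable. Origin: centre of its 140 x 32 mm underside (the face on the rack); x along its length, y across, z out of its top. Starts as row 2 from the rack's low edge, tilted 35 degrees about its length, up to 15 mm off the rack's middle sideways.
- batten_3: Loose pale timber batten, 140 x 32 x 24 mm, about 60 g; all four alike and interchangeable. Origin: centre of its 140 x 32 mm underside (the face on the rack); x along its length, y across, z out of its top. Starts as row 3 from the rack's low edge, tilted 35 degrees about its length, up to 15 mm off the rack's middle sideways.
- batten_4: Loose pale timber batten, 140 x 32 x 24 mm, about 60 g; all four alike and interchangeable. Origin: centre of its 140 x 32 mm underside (the face on the rack); x along its length, y across, z out of its top. Starts as row 4 from the rack's low edge, tilted 35 degrees about its length, up to 15 mm off the rack's middle sideways.
- reel: Reel of copper wire, black flanges 120 mm in diameter, on a brown core tube; 0.5 to 0.85 kg. Flanges and winding take the lowest 42 mm; the core tube, 54 mm in outer diameter, stands out above them from 42 to 84 mm: grip it there. Bore 44 mm, right through. Origin: centre of its underside, z up along its axis.
- stand: Fixed pay-off stand: a dark disc 140 mm in diameter and 18 mm high with an upright steel spindle 34 mm in diameter in its middle. Origin: centre of its underside. The reel sits on the disc round the spindle, with 5 mm of play all round.
- spindle_tip (a point): Top of the spindle, 106 mm above the table (4 mm above the top of the seated reel's core tube): the reel's underside must be lifted past this height to come free.
- jewel_case: Bystander: closed pink-beige jewellery case, 90 x 150 x 69 mm, origin at the centre of its underside, y along its length.
- mug: Bystander: blue mug, 72 mm in diameter, 85 mm high, its handle at +y reaching about 30 mm out; origin at the centre of its underside.
- tin: Bystander: closed metal tin, 68 mm in diameter, 75 mm high; origin at the centre of its underside.
- spray: Bystander: green bottle with a white cap, 60 mm in diameter, 135 mm high; origin at the centre of its underside.
Not all that is in view belongs to the job. Leave any yellow look-alike of the batten_4 alone.

How it is judged:
By the outcome, as a careful person would: the job done as asked, in the order asked, and still so for the second after the job is handed in, with the robot touching nothing.
It also fails if it takes over 72 s, if anything falls off the work surface, if the arm or the gripper's body presses on something with over 40 N, if the wrist force passes 120 N, or if a joint passes its speed limit or range.

### The arm

A 6-joint arm with a two-finger parallel gripper is mounted at the origin on the work surface. World frame = base frame: x ahead of the robot, y to its left, z up, the work surface at z = 0. Lengths are in m, angles in rad, forces in N, time in s.
With the tool pointing down it reaches from about 0.3 to 0.825 m from the base axis. Payload 5.4 kg.
Tool frame: the origin (TCP) lies at the very end of the fingers, on their centre line; the grasp point (between the pads) lies 19 mm behind it; z points along the fingers, x is the direction in which the jaws open and shut, and the axes are right-handed (so a half turn about z gives the same grasp; the last joint's range is limited). The gripper opens to 92 mm and grips with 3 to 60 N. Pads are 20 mm wide; open, the fingers measure 128 mm over their backs; the gripper's body (75 mm by 189 mm) begins 69 mm behind the grasp point.
Start: joints at [-1.438, 0.158, 1.597, -0, 1.386, -0.21], TCP at [0.193, -0.542, 0.215] pointing down, gripper open.
Joint ranges: [-2.91, 2.91], [-0.94, 2.29], [0.18, 2.7], [-1.29, 4.43], [0.17, 2.64], [-3, 3]. Speed limits (rad/s): [2.57, 2.57, 3.14, 3.14, 3.14, 3.14].

### API

Orientations are given as a rotation vector (axis times angle).
In Python, from workcell import bot gives the robot as it stands. Calls block until the motion is done:
- bot.goto(position, orientation): joint-space move of the TCP to a pose.
- bot.line_to(position, rot=None, max_speed=0.15): straight line of the TCP; rot=None keeps the orientation; max_speed is the mean speed in m/s.
- bot.set_joints(angles): joint-space move.
- bot.set_gripper(opening, newtons=None): opening from 0.0 (shut) to 1.0 (fully open); newtons is the grip in N (None keeps the last); returns when the fingers have stopped.
- bot.hold(seconds).
- bot.inverse_kinematics(position, orientation): joint angles nearest the present ones, or None.
- bot.read_camera(name): name is "scene" or "top"; returns a dict with "pixels" (384x512x3 uint8, blue, green, red), "fx", "fy", "cx", "cy" (pixels), "k1" (the pictures are not rectified: a ray, as slopes to the right and down, at radius r is drawn at 1 + k1 r^2 times it, then the intrinsics apply), "R" (3x3) and "t" (3): a world point X has camera coordinates R X + t. Camera axes: x right, y down, z forward; pixel columns grow to the right and rows downward; lengths in m; the calibration is good to about 2 mm. A picture is of the moment at which its call begins. There is no depth.
A pose or a line that the arm cannot do raises bot.MotionError and nothing moves.
- bot.job_done(): hands the job in, once; it reports no verdict.
Readings, each from a call of its own:
- bot.current_clock(): time.
- bot.current_joints(): joint angles.
- bot.current_joint_vel(): joint speeds.
- bot.current_effort(): joint torques, N m.
- bot.current_ee_pos(): TCP position.
- bot.current_tool_rot(): TCP orientation.
- bot.current_contact_force(): force on the tool from outside, world axes, zero at the start.
- bot.current_ft_torque(): the same for the moment, N m.
- bot.current_opening(): opening from 0.0 (shut) to 1.0 (fully open).
Only numpy, scipy, OpenCV 4.12 (cv2) and the standard library are available. Lean on these libraries where they do the work, as an engineer would, in place of code of your own. Each camera call takes 0.05 s, during which the arm holds its last target.

## Working session

There is one attempt and no reset: what is moved stays moved. The work goes in short steps, each a Python script; the robot and the scene stay as the last script left them, time stands still between calls to the robot, and variables do not carry over. Pictures are saved under pics/ and viewed, and the job is handed in when it is done.

```bash
ls; mkdir -p pics
python3 - <<'E'
from workcell import bot
import cv2,numpy as np
for n in ("scene","top"):
    c=bot.read_camera(n); cv2.imwrite(f"pics/{n}0.png",c["pixels"])
    print(n,{k:(np.round(v,4).tolist() if k!='pixels' else 0) for k,v in c.items()})
print(bot.current_clock(),bot.current_tool_rot(),bot.current_ee_pos())
E
```

```text
pics
scene {'pixels': 0, 'fx': 417.8919, 'fy': 417.8919, 'cx': 257.1801, 'cy': 196.0597, 'k1': -0.0526, 'R': [[-0.7636, 0.6456, -0.0059], [0.3871, 0.4505, -0.8045], [-0.5167, -0.6166, -0.5939]], 't': [0.3786, -0.0863, 1.5998]}
top {'pixels': 0, 'fx': 412.4383, 'fy': 412.4383, 'cx': 254.6205, 'cy': 195.4578, 'k1': -0.1346, 'R': [[-0.0058, -1.0, 0.0006], [-0.9976, 0.0057, -0.0695], [0.0695, -0.001, -0.9976]], 't': [0.0021, 0.4844, 1.5148]}
0.1 [-2.56669922e+00  1.80931812e+00  1.79809094e-03] [ 0.19317534 -0.54097649  0.21371256]
```

View pics/scene0.png

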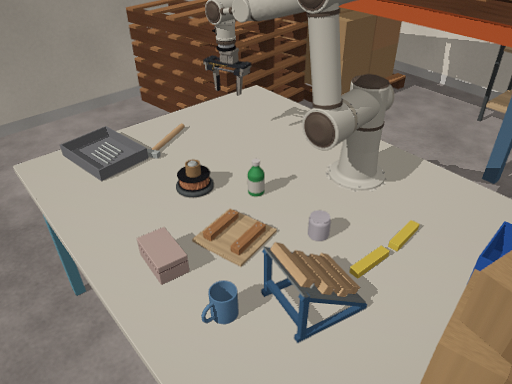

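View pics/top0.png

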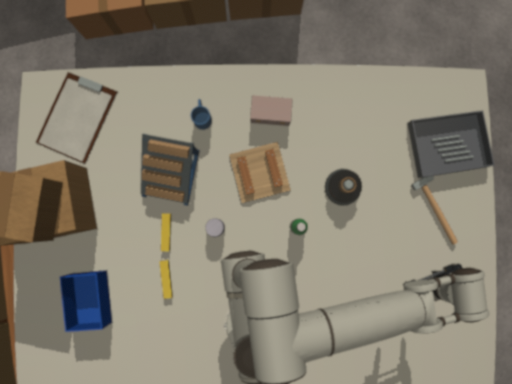

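Run:
```python
import cv2,numpy as np
t=cv2.imread("pics/top0.png"); s=cv2.imread("pics/scene0.png")
def crop(im,x0,y0,x1,y1,f,n):
    cv2.imwrite(f"pics/{n}.png",cv2.resize(im[y0:y1,x0:x1],None,fx=f,fy=f,interpolation=cv2.INTER_CUBIC))
crop(t,130,125,210,215,6,"c_rack"); crop(t,220,135,300,210,8,"c_skid"); crop(t,310,155,380,220,8,"c_reel")
crop(s,250,230,380,340,6,"s_rack"); crop(s,180,200,290,270,7,"s_skid"); crop(s,165,150,225,205,8,"s_reel")
```

```text
(no output)
```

View pics/c_rack.png

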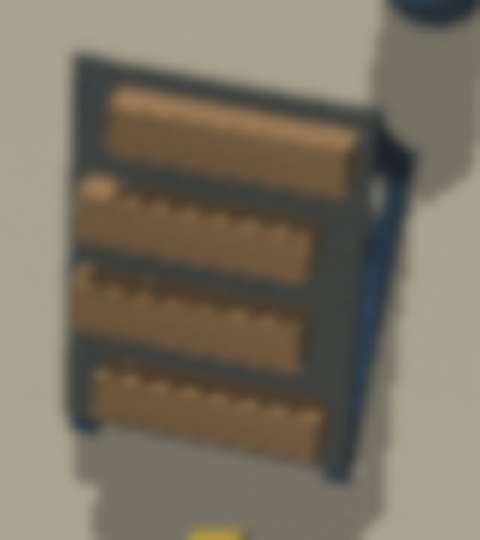

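View pics/c_skid.png

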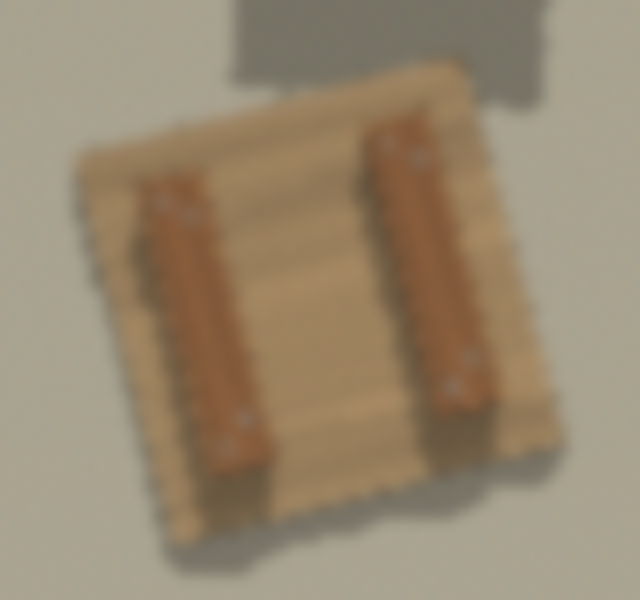

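View pics/c_reel.png

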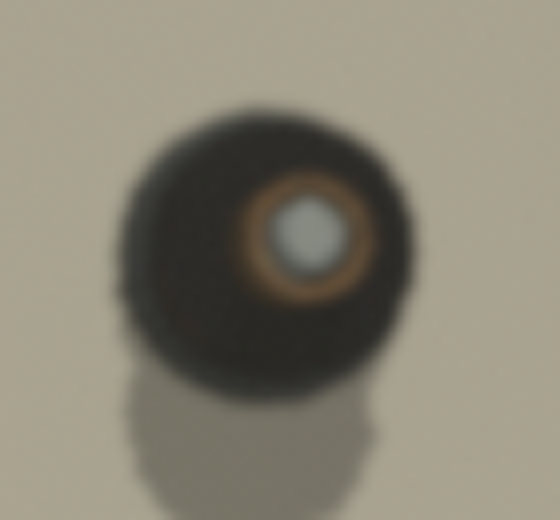

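View pics/s_rack.png

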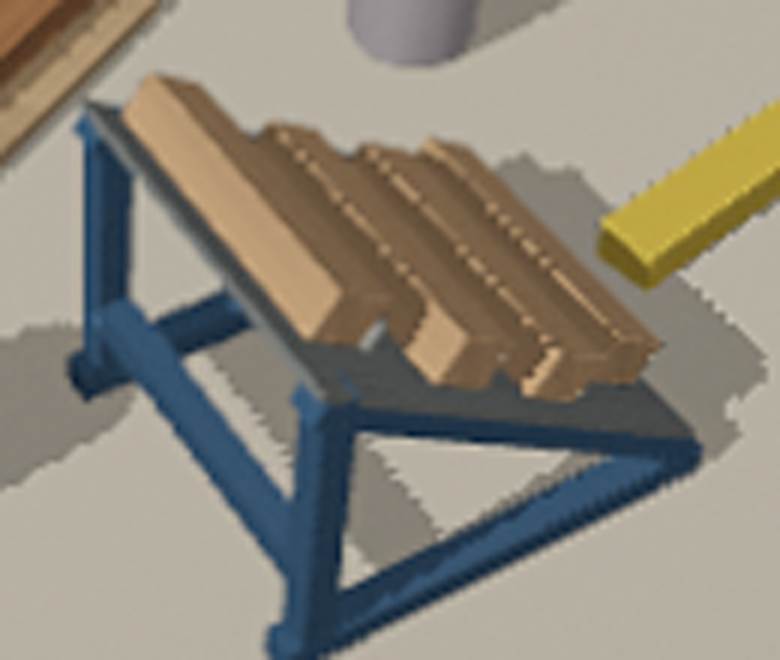

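View pics/s_skid.png

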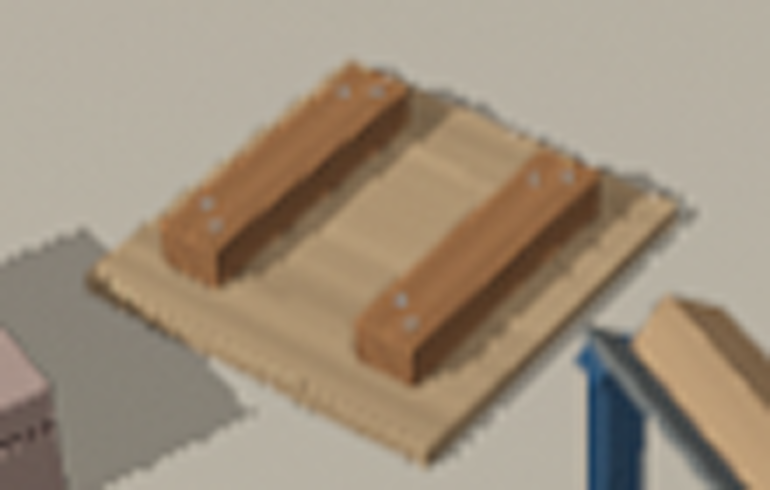

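View pics/s_reel.png

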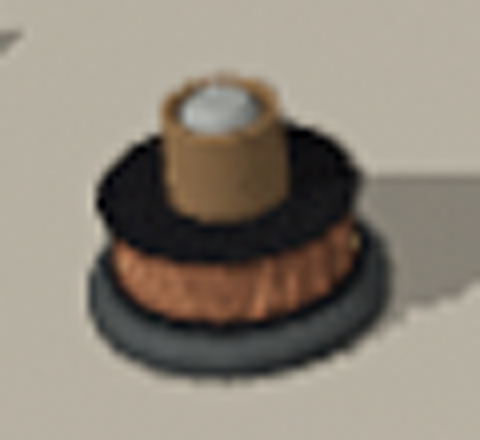

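```bash
cat > h.py <<'E'
from workcell import bot
import cv2,numpy as np
from scipy.optimize import least_squares
from scipy.spatial.transform import Rotation as Rn
def proj(c,X):
    X=np.atleast_2d(X).astype(float)
    K=np.array([[c["fx"],0,c["cx"]],[0,c["fy"],c["cy"]],[0,0,1.]])
    rv=cv2.Rodrigues(np.array(c["R"],float))[0]
    return cv2.projectPoints(X[:,None],rv,np.array(c["t"],float),K,np.array([c["k1"],0,0,0,0.]))[0][:,0]
def un(p,f,x0,y0): return (np.array(p,float)+.5)/f-.5+[x0,y0]
def T2(x,y,yaw,P):
    P=np.atleast_2d(P).astype(float); c,s=np.cos(yaw),np.sin(yaw)
    return np.c_[x+c*P[:,0]-s*P[:,1],y+s*P[:,0]+c*P[:,1],P[:,2]]
def box(l,w,z): return [[l/2,w/2,z],[l/2,-w/2,z],[-l/2,-w/2,z],[-l/2,w/2,z]]
E
cat > fit1.py <<'E'
from h import *
ct=bot.read_camera("top"); cs=bot.read_camera("scene")
def run(name,model,obsT,obsS,x0):
    # obs: list of (local key, pixel)
    def res(p,full=False):
        M=model(p); r=[]
        for c,o in((ct,obsT),(cs,obsS)):
            if not o: continue
            pts=np.array([M[k] for k,_ in o]); r.append(proj(c,pts)-np.array([q for _,q in o]))
        return r if full else np.concatenate(r).ravel()
    for nm,w in(("both",None),):
        s=least_squares(res,x0,loss="soft_l1",f_scale=.5)
    print(name,np.round(s.x,4),"rms",np.sqrt(np.mean(s.fun**2)))
    for r in res(s.x,True): print("  mean",np.round(r.mean(0),2)," max",np.round(np.abs(r).max(0),2))
    return s.x
# skid
def skid(p):
    M={}
    B=T2(*p,box(.19,.19,.012)); 
    for i,b in enumerate(B): M["b%d"%i]=b
    for n,y in(("l",.054),("r",-.054)):
        q=np.array(box(.14,.032,.036)); q[:,1]+=y
        for i,b in enumerate(T2(*p,q)): M[n+str(i)]=b
    return M
U=lambda x,y:un((x,y),8,220,135)
oT=[("b0",U(80,155)),("b1",U(463,60)),("b2",U(565,442)),("b3",U(175,542)),
("l0",U(137,180)),("l1",U(205,172)),("l2",U(271,460)),("l3",U(210,470)),
("r0",U(365,130)),("r1",U(430,115)),("r2",U(497,400)),("r3",U(435,410))]
V=lambda x,y:un((x,y),7,180,200)
oS=[("b1",V(92,275)),("b3",V(682,208)),("b0",V(430,460)),
("r0",V(220,255)),("r1",V(163,235)),("r2",V(352,62)),("r3",V(410,90)),
("l0",V(415,350)),("l1",V(357,330)),("l2",V(542,150)),("l3",V(602,180))]
a=run("skid both",skid,oT,oS,[.45,0,.2]); run("skid top",skid,oT,[],a);run("skid scene",skid,[],oS,a)
# reel: ellipse centre approximations: tube top circle centre, spindle top, stand disc
def reel(p):
    x,y=p; return {"tube":[x,y,.102],"sp":[x,y,.106],"disc":[x,y,.018],"fl":[x,y,.06]}
W=lambda x,y:un((x,y),8,310,155); Z=lambda x,y:un((x,y),8,165,150)
a=run("reel",reel,[("tube",W(309,237))],[("tube",Z(222,103))],[.5,-.3])
run("reel top",reel,[("tube",W(309,237))],[],a)
# spindle/disc
E
python3 fit1.py
```

```text
skid both [ 0.5733 -0.0175  0.2501] rms 0.6723397956087507
  mean [-0.47 -0.  ]  max [1.45 0.91]
  mean [-0.23 -0.53]  max [1.18 1.56]
skid top [ 0.5732 -0.0193  0.2372] rms 0.5139234837834261
  mean [0.02 0.02]  max [0.92 1.12]
skid scene [ 0.5744 -0.0152  0.2607] rms 0.5105361811433953
  mean [-0.03  0.01]  max [1.07 0.89]
reel [ 0.5158 -0.332 ] rms 0.17002190117079813
  mean [0.01 0.21]  max [0.01 0.21]
  mean [-0.15  0.23]  max [0.15 0.23]
reel top [ 0.5166 -0.3319] rms 1.141930382838682e-11
  mean [-0. -0.]  max [0. 0.]
```

```bash
cat > edge.py <<'E'
from h import *
def blurgray(c): return cv2.GaussianBlur(c["pixels"].astype(np.float32),(0,0),.7)
def edgefit(cams,edgef,x0,search=2.5,n=25,iters=12,verbose=True,bias=False,prior=None):
    """edgef(p)-> list per cam of (P0,P1) world segments. cams list."""
    p=np.array(x0,float); G=[blurgray(c) for c in cams]
    for it in range(iters):
        sr=search if it<iters//2 else max(1.2,search*.6)
        obs=[]
        for ci,(c,g) in enumerate(zip(cams,G)):
            for ei,(A,B) in enumerate(edgef(p)[ci]):
                t=np.linspace(.08,.92,n)[:,None]; P=np.array(A)*(1-t)+np.array(B)*t
                q=proj(c,P); d=q[-1]-q[0]; d/=np.linalg.norm(d); nrm=np.array([-d[1],d[0]])
                s=np.arange(-sr-1,sr+1.01,.25)
                xy=(q[:,None]+s[None,:,None]*nrm).astype(np.float32)
                v=cv2.remap(g,xy[...,0],xy[...,1],cv2.INTER_CUBIC)
                gr=np.abs(v[:,4:]-v[:,:-4]).sum(2); ss=s[2:-2]   # 1px central diff
                k=gr.argmax(1)
                for i in range(n):
                    if 0<k[i]<len(ss)-1 and gr[i,k[i]]>12:
                        a,b,e=gr[i,k[i]-1:k[i]+2]; off=ss[k[i]]+.25*.5*(a-e)/(a-2*b+e-1e-9)
                        obs.append((ci,ei,t[i,0],q[i]+off*nrm,nrm))
        def res(pp,sep=False):
            E=edgef(pp); r=np.zeros(len(obs))
            for ci,c in enumerate(cams):
                idx=[j for j,o in enumerate(obs) if o[0]==ci]
                if not idx: continue
                P=np.array([np.array(E[ci][obs[j][1]][0])*(1-obs[j][2])+np.array(E[ci][obs[j][1]][1])*obs[j][2] for j in idx])
                q=proj(c,P); r[idx]=[(q[m]-obs[j][3])@obs[j][4] for m,j in enumerate(idx)]
            return r if prior is None else np.r_[r,prior(pp)]
        s=least_squares(res,p,loss="soft_l1",f_scale=.3); p=s.x
    r=res(p)[:len(obs)]
    if verbose:
        print(np.round(p,4),"n",len(obs),"med|r|",np.round(np.median(np.abs(r)),3))
        for ci in range(len(cams)):
            print("  cam",ci,[ (e,np.round(np.median([r[j] for j,o in enumerate(obs) if o[0]==ci and o[1]==e]),2),sum(1 for o in obs if o[0]==ci and o[1]==e)) for e in sorted({o[1] for o in obs if o[0]==ci})])
    return p
E
cat > fit2.py <<'E'
from edge import *
ct=bot.read_camera("top"); cs=bot.read_camera("scene")
def segs(q): return [(q[i],q[(i+1)%4]) for i in range(4)]
def skide(p):
    B=segs(T2(*p,box(.19,.19,.012))); L=[]
    for y in(.054,-.054):
        q=np.array(box(.14,.032,.036)); q[:,1]+=y; L+=segs(T2(*p,q))
    return B,L
def mk(which):
    def f(p):
        B,L=skide(p); E=B+L
        return [E if w else [] for w in which]
    return f
for w in((1,1),(1,0),(0,1)):
    edgefit([ct,cs],mk(w),[.5735,-.0175,.25])
E
python3 fit2.py
```

```text
[ 0.5736 -0.018   0.2515] n 481 med|r| 0.338
  cam 0 [(0, np.float64(-0.1), 22), (1, np.float64(0.22), 25), (2, np.float64(0.05), 21), (3, np.float64(1.03), 25), (4, np.float64(0.32), 25), (5, np.float64(0.11), 25), (6, np.float64(-0.52), 20), (7, np.float64(1.61), 6), (8, np.float64(-0.1), 25), (9, np.float64(0.08), 25), (10, np.float64(-0.66), 18), (11, np.float64(1.0), 3)]
  cam 1 [(0, np.float64(0.73), 10), (1, np.float64(-0.76), 25), (2, np.float64(0.69), 24), (3, np.float64(-0.22), 13), (4, np.float64(0.52), 12), (5, np.float64(0.02), 25), (6, np.float64(0.79), 25), (7, np.float64(-0.02), 25), (8, np.float64(0.71), 7), (9, np.float64(0.65), 25), (10, np.float64(0.7), 25), (11, np.float64(0.04), 25)]
[ 0.5741 -0.0175  0.2491] n 243 med|r| 0.312
  cam 0 [(0, np.float64(-0.24), 22), (1, np.float64(0.26), 25), (2, np.float64(0.22), 21), (3, np.float64(0.94), 25), (4, np.float64(0.13), 25), (5, np.float64(0.21), 25), (6, np.float64(-0.33), 18), (7, np.float64(1.84), 11), (8, np.float64(-0.23), 25), (9, np.float64(0.21), 25), (10, np.float64(-0.59), 18), (11, np.float64(0.94), 3)]
  cam 1 []
[ 0.5711 -0.019   0.2518] n 253 med|r| 0.252
  cam 0 []
  cam 1 [(0, np.float64(1.28), 8), (1, np.float64(-0.62), 25), (2, np.float64(0.07), 25), (3, np.float64(-0.1), 16), (4, np.float64(1.13), 13), (5, np.float64(-0.09), 25), (6, np.float64(0.15), 25), (7, np.float64(0.01), 25), (8, np.float64(-1.18), 16), (9, np.float64(0.33), 25), (10, np.float64(0.08), 25), (11, np.float64(0.05), 25)]
```

```bash
cat > fit3.py <<'E'
from edge import *
ct=bot.read_camera("top"); cs=bot.read_camera("scene")
A=np.radians(35); u=np.array([np.cos(A),0,np.sin(A)]); n=np.array([-np.sin(A),0,np.cos(A)]); e=np.array([0,1.,0])
def bat(p,i):
    # corners dict (a: + upslope / -; y sign; h)
    x,y,yaw,s0,h0=p[:5]; o=p[5+i]
    c=np.array([0,o,.03+h0])+u*(s0+.06*i)
    f=lambda su,sy,h: T2(x,y,yaw,(c+u*.016*su+e*.07*sy+n*.024*h))[0]
    return f
def face(p):
    x,y,yaw,s0,h0=p[:5]
    f=lambda s,w:T2(x,y,yaw,np.array([0,w,.03])+u*s)[0]
    return f
L=.141/np.sin(A)
def edges(p,skipface=False):
    T=[];S=[]
    for i in range(4):
        f=bat(p,i)
        T+=[(f(-1,1,1),f(-1,-1,1)),(f(-1,-1,1),f(1,-1,1)),(f(-1,1,1),f(1,1,1))]
        if i==3: T+=[(f(1,1,1),f(1,-1,1)),(f(1,1,0),f(1,-1,0))]
        S+=[(f(1,1,1),f(-1,1,1)),(f(-1,1,1),f(-1,1,0)),(f(1,1,1),f(1,1,0))]
        if i==3: S+=[(f(1,1,0),f(1,-1,0)),(f(1,1,1),f(1,-1,1)),(f(1,-1,1),f(1,-1,0))]
        if i==0: S+=[(f(-1,1,1),f(-1,-1,1))]
    return T,S
def bp(c,px,z):
    K=np.array([[c["fx"],0,c["cx"]],[0,c["fy"],c["cy"]],[0,0,1.]])
    q=cv2.undistortPoints(np.array([[px]],float),K,np.array([c["k1"],0,0,0,0.]))[0,0]
    R=np.array(c["R"]);t=np.array(c["t"]); C=-R.T@t; d=R.T@[q[0],q[1],1]; return C+d*(z-C[2])/d[2]
U=lambda x,y:un((x,y),6,130,125)
lo=bp(ct,(U(72,425)+U(335,478))/2,.03); hi=bp(ct,(U(77,55)+U(378,108))/2,.171); print(lo,hi)
w=[bp(ct,U(72,425),.03),bp(ct,U(335,478),.03)]; print("width",np.linalg.norm(w[0]-w[1]))
# initial from corner picks
Z=lambda x,y:un((x,y),6,250,230)
pT=[(0,-1,1,U(92,418)),(0,-1,-1,U(320,463)),(1,-1,1,U(72,327)),(1,-1,-1,U(297,374)),(2,-1,1,U(78,245)),(2,-1,-1,U(308,283)),(3,-1,1,U(107,157)),(3,-1,-1,U(345,197))]
pS=[(3,1,Z(343,292)),(3,-1,Z(392,297)),(2,1,Z(470,337)),(2,-1,Z(500,347)),(1,1,Z(555,350)),(1,-1,Z(605,365)),(0,1,Z(617,340)),(0,-1,Z(660,348))]
def res(p):
    r=[proj(ct,bat(p,i)(a,b,1))[0]-q for i,a,b,q in pT]+[proj(cs,bat(p,i)(a,1,1))[0]-q for i,a,q in pS]
    return np.r_[np.array(r).ravel(), (p[:2]-lo[:2])/.004,(p[4])/.003]
s=least_squares(res,[lo[0],lo[1],-.18,.04,0,0,0,0,0],loss="soft_l1"); print(np.round(s.x,4)); print(np.round(s.fun.reshape(-1)[:32].reshape(-1,2),1).tolist())
pr=lambda p:np.r_[(p[:2]-lo[:2])/.002,p[4]/.002]*3
p0=s.x
pp=edgefit([ct,cs],edges,p0,prior=pr,search=2)
edgefit([ct,cs],lambda p:(edges(p)[0],[]),p0,prior=pr,search=2)
np.save("rack.npy",pp)
def draw(c,ed,x0,y0,x1,y1,f,nm):
    im=cv2.resize(c["pixels"][y0:y1,x0:x1],None,fx=f,fy=f,interpolation=cv2.INTER_CUBIC)
    for a,b in ed:
        q=(proj(c,[a,b])-[x0,y0]+.5)*f-.5
        cv2.line(im,*[tuple(int(v) for v in np.round(z)) for z in q],(0,255,0),1,cv2.LINE_AA)
    cv2.imwrite(f"pics/{nm}.png",im)
T,S=edges(pp); f=face(pp); F=[(f(0,.09),f(0,-.09)),(f(L,.09),f(L,-.09)),(f(0,.09),f(L,.09)),(f(0,-.09),f(L,-.09))]
draw(ct,T+F,130,125,210,215,6,"o_rt"); draw(cs,S+F,250,230,380,340,6,"o_rs")
E
python3 fit3.py
```

```text
[0.46916998 0.33686592 0.03      ] [0.67067775 0.29468171 0.171     ]
width 0.16826532618229428
[ 0.4715  0.3365 -0.1934  0.0372 -0.0019 -0.0063  0.0089  0.0065 -0.0112]
[[0.2, 0.2], [-0.5, -0.1], [-0.2, 0.4], [0.2, -0.2], [-0.4, -0.6], [0.1, 0.4], [0.0, -0.4], [0.1, 0.3], [-0.9, 0.3], [-0.1, 0.7], [-1.1, 0.1], [2.2, -0.6], [0.6, 0.5], [-0.2, -1.1], [0.3, -0.2], [0.2, -0.6]]
[ 0.4694  0.3368 -0.1979  0.0386 -0.0009 -0.0055  0.0112  0.0094 -0.0091] n 679 med|r| 0.269
  cam 0 [(0, np.float64(-0.6), 25), (1, np.float64(0.23), 25), (2, np.float64(-0.13), 25), (3, np.float64(0.2), 25), (4, np.float64(-0.14), 25), (5, np.float64(0.29), 25), (6, np.float64(0.21), 25), (7, np.float64(-0.32), 25), (8, np.float64(0.69), 25), (9, np.float64(0.05), 25), (10, np.float64(-0.0), 25), (11, np.float64(-0.45), 25), (12, np.float64(-0.35), 25), (13, np.float64(0.23), 25)]
  cam 1 [(0, np.float64(0.35), 19), (1, np.float64(-0.15), 25), (2, np.float64(0.42), 13), (3, np.float64(0.56), 23), (4, np.float64(0.85), 17), (5, np.float64(-0.16), 18), (6, np.float64(0.05), 25), (7, np.float64(-0.58), 11), (8, np.float64(-0.33), 21), (9, np.float64(-0.03), 25), (10, np.float64(1.04), 10), (11, np.float64(1.26), 22), (12, np.float64(0.13), 25), (13, np.float64(-0.03), 25), (14, np.float64(-0.09), 25), (15, np.float64(0.2), 25)]
[ 4.691e-01  3.369e-01 -2.019e-01  3.880e-02  1.000e-04 -5.500e-03
  1.150e-02  1.060e-02 -9.600e-03] n 350 med|r| 0.233
  cam 0 [(0, np.float64(-0.59), 25), (1, np.float64(0.2), 25), (2, np.float64(-0.19), 25), (3, np.float64(0.2), 25), (4, np.float64(-0.21), 25), (5, np.float64(0.22), 25), (6, np.float64(0.17), 25), (7, np.float64(-0.57), 25), (8, np.float64(0.46), 25), (9, np.float64(0.03), 25), (10, np.float64(0.28), 25), (11, np.float64(-0.17), 25), (12, np.float64(-0.39), 25), (13, np.float64(0.2), 25)]
  cam 1 []
```

View pics/o_rt.png

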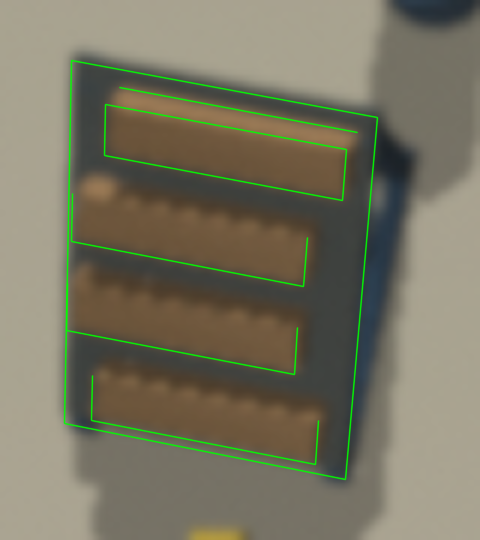

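View pics/o_rs.png

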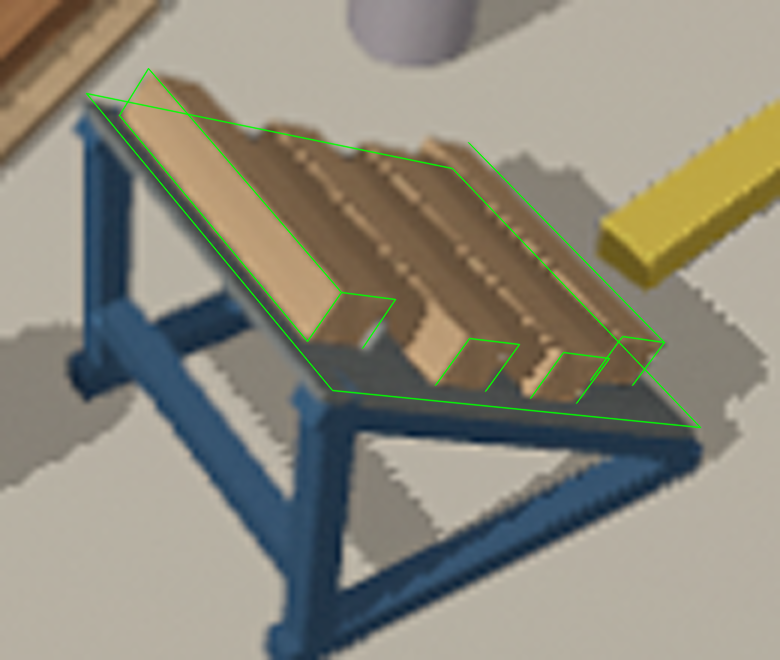

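```bash
cat > plan.py <<'E'
from h import *
A=np.radians(35)
rk=np.load("rack.npy"); SK=np.array([.5735,-.018,.2505])
def rz(a): return Rn.from_euler("z",a).as_matrix()
def tool(xj,z):
    xj=np.array(xj,float); z=np.array(z,float); return Rn.from_matrix(np.c_[xj,np.cross(z,xj),z]).as_rotvec()
Ry=rz(rk[2]); u=Ry@[np.cos(A),0,np.sin(A)]; n=Ry@[-np.sin(A),0,np.cos(A)]; e=Ry@[0,1.,0]
def pick(i,flip=1,du=.0015,dn=.004,de=0):
    c=np.array([rk[0],rk[1],.03+rk[4]])+u*(rk[3]+.06*i+du)+e*(rk[5+i]+de)+n*dn
    return c, tool(flip*u,-n)
def skp(x,y,z): 
    return T2(*SK,[[x,y,z]])[0]
def sdir(d): return rz(SK[2])@np.array([d[0],d[1],0.])
def place(x,y,z,jd,flip=1):
    return skp(x,y,z), tool(flip*sdir(jd),[0,0,-1])
E
python3 - <<'E'
from plan import *
for f in(1,-1):
    for i in range(4):
        p,r=pick(i,f); print(f,i,np.round(p,3),[np.round(q,2).tolist() if q is not None else None for q in (bot.inverse_kinematics(p,r),bot.inverse_kinematics(p+n*.06,r))])
    for nm,a in dict(sa=(-.054,0,.041,(1,0)),sb=(.054,0,.041,(1,0)),ta=(0,-.054,.065,(0,1)),tb=(0,.054,.065,(0,1))).items():
        p,r=place(*a,flip=f); q=bot.inverse_kinematics(p,r); print(f,nm,np.round(p,3),None if q is None else np.round(q,2).tolist())
E
```

```text
1 0 [0.498 0.325 0.055] [[0.6, 0.22, 2.01, -0.79, 0.61, 1.39], [0.65, 0.09, 2.04, -0.71, 0.72, 1.33]]
1 1 [0.55  0.332 0.09 ] [[0.55, 0.25, 1.89, -0.7, 0.66, 1.24], [0.6, 0.12, 1.92, -0.64, 0.76, 1.2]]
1 2 [0.598 0.321 0.124] [[0.49, 0.26, 1.8, -0.61, 0.69, 1.09], [0.53, 0.14, 1.83, -0.57, 0.78, 1.06]]
1 3 [0.642 0.293 0.159] [[0.41, 0.25, 1.73, -0.52, 0.71, 0.93], [0.44, 0.14, 1.75, -0.5, 0.8, 0.91]]
1 sa [ 0.521 -0.031  0.041] [-0.29, 0.23, 1.88, -0.0, 1.03, -0.54]
1 sb [ 0.626 -0.005  0.041] [-0.2, 0.47, 1.58, -0.0, 1.1, -0.45]
1 ta [ 0.587 -0.07   0.065] [-0.32, 0.36, 1.67, 0.0, 1.11, -2.14]
1 tb [0.56  0.034 0.065] [-0.15, 0.29, 1.76, 0.0, 1.09, -1.98]
-1 0 [0.498 0.325 0.055] [[0.6, 0.22, 2.01, -0.79, 0.61, -1.75], [0.65, 0.09, 2.04, -0.71, 0.72, -1.81]]
-1 1 [0.55  0.332 0.09 ] [[0.55, 0.25, 1.89, -0.7, 0.66, -1.9], [0.6, 0.12, 1.92, -0.64, 0.76, -1.94]]
-1 2 [0.598 0.321 0.124] [[0.49, 0.26, 1.8, -0.61, 0.69, -2.05], [0.53, 0.14, 1.83, -0.57, 0.78, -2.08]]
-1 3 [0.642 0.293 0.159] [[0.41, 0.25, 1.73, -0.52, 0.71, -2.21], [0.44, 0.14, 1.75, -0.5, 0.8, -2.23]]
-1 sa [ 0.521 -0.031  0.041] [-0.29, 0.23, 1.88, -0.0, 1.03, 2.6]
-1 sb [ 0.626 -0.005  0.041] [-0.2, 0.47, 1.58, -0.0, 1.1, 2.69]
-1 ta [ 0.587 -0.07   0.065] [-0.32, 0.36, 1.67, 0.0, 1.11, 1.0]
-1 tb [0.56  0.034 0.065] [-0.15, 0.29, 1.76, 0.0, 1.09, 1.17]
```

Candidates for "batten", by pixel in the top view. The four pale battens are on the dark rack at about (168,149), (162,164), (161,180) and (164,194). The yellow look-alikes at (166,232) and (166,280) lie on the table, so I exclude them. The red-brown bearers at (244,175) and (273,167) are nailed, so I exclude those too. The crop shows the four on the rack match the description. I start with row 4.

Run:
```python
from plan import *
p,r=pick(3)
bot.set_gripper(.47,25); t0=bot.current_clock()
bot.goto(p+n*.07,r); print(bot.current_clock()-t0)
bot.line_to(p+n*.03,r,.15); print(bot.current_clock(),bot.current_contact_force())
for nm in("top","scene"): cv2.imwrite(f"pics/a_{nm}.png",bot.read_camera(nm)["pixels"])
print(bot.current_ee_pos()-(p+n*.03))
t=cv2.imread("pics/a_top.png")[120:220,120:260]; s=cv2.imread("pics/a_scene.png")[200:340,220:390]
a=cv2.resize(t,(560,400),interpolation=2); b=cv2.resize(s,(680,560),interpolation=2)
cv2.imwrite("pics/a1.png",a); cv2.imwrite("pics/a2.png",b)
```

```text
3.2666000000000004
4.925 [ 0.63083216 -0.59219139  0.52442954]
[0.00026057 0.00023531 0.00112936]
```

View pics/a1.png

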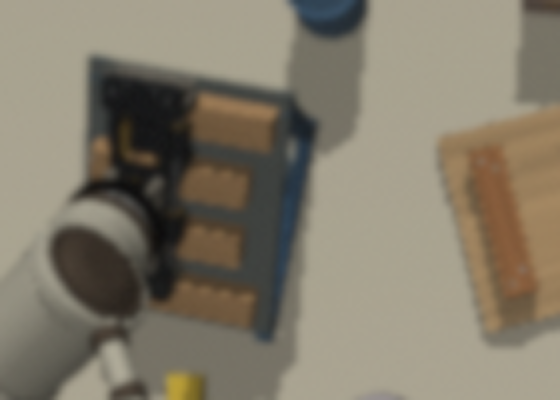

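View pics/a2.png

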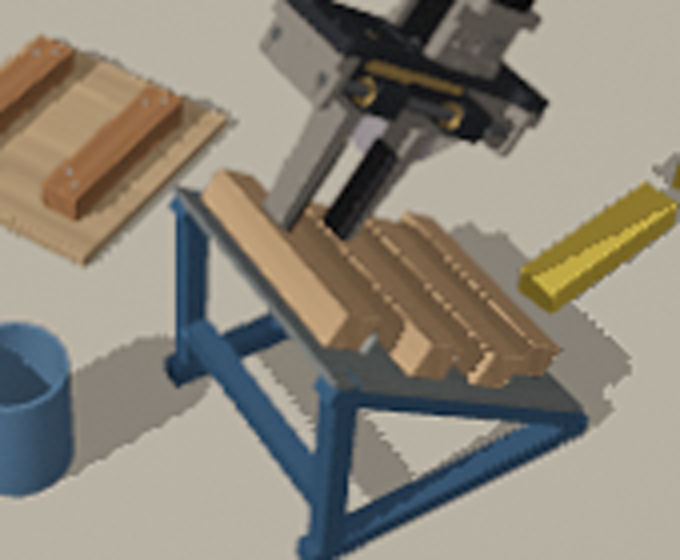

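Run:
```python
from plan import *
p,r=pick(3)
bot.line_to(p,r,.08); print(bot.current_contact_force(),bot.current_ee_pos()-p)
bot.set_gripper(0.2,25); print(bot.current_opening()*92,bot.current_contact_force())
bot.line_to(p+n*.05,r,.15); print(bot.current_opening()*92,bot.current_contact_force(),bot.current_clock())
q,rr=place(-.054,0,.15,(1,0))
bot.goto(q,rr); print(bot.current_clock())
for nm in("top","scene"): cv2.imwrite(f"pics/b_{nm}.png",bot.read_camera(nm)["pixels"])
print(bot.current_opening()*92,bot.current_ee_pos()-q)
t=cv2.imread("pics/b_top.png")[120:220,200:340]; s=cv2.imread("pics/b_scene.png")[140:280,150:320]
cv2.imwrite("pics/b1.png",cv2.resize(t,(560,400),interpolation=2)); cv2.imwrite("pics/b2.png",cv2.resize(s,(680,560),interpolation=2))
```

```text
[-0.06879267  0.76178288 -0.09681249] [-9.86503781e-05 -2.85965678e-04 -8.20411380e-04]
31.843388605532308 [-0.48084784 -0.56188991  0.37651767]
31.73578608247674 [-0.14166027  0.1647148  -0.72218835] 6.3583
7.6667
31.456397360130907 [ 3.44993965e-05  8.39435863e-04 -2.75321240e-04]
```

View pics/b1.png

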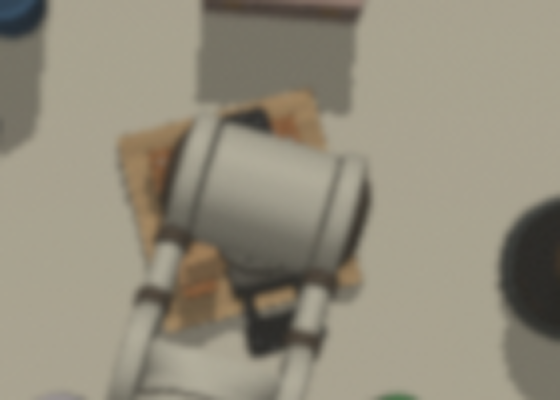

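View pics/b2.png

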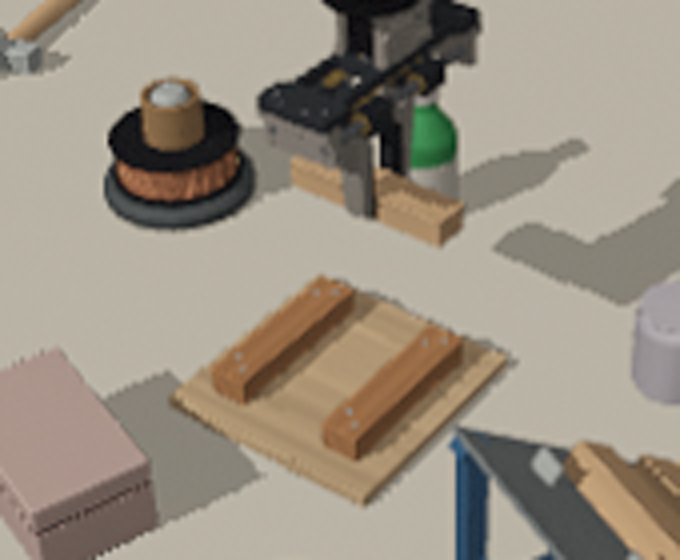

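```bash
cat > held.py <<'E'
from edge import *
import sys
def heldfit(c,yawdir,bias=(-.0025,-.001),xdir_up=None):
    """batten length dir yaw; returns along offset (from TCP), across, underside depth below TCP"""
    p=bot.current_ee_pos(); d=np.array([np.cos(yawdir),np.sin(yawdir),0]); w=np.array([-d[1],d[0],0])
    def ed(q):
        o,a,dz,dyaw=q
        d2=Rn.from_euler("z",dyaw).apply(d); w2=Rn.from_euler("z",dyaw).apply(w)
        c0=p+np.array([bias[0],bias[1],0])+d*o+w*a+[0,0,-dz]
        f=lambda i,j,h:c0+d2*.07*i+w2*.016*j+np.array([0,0,.024*h])
        return f
    return ed
E
python3 - <<'E'
from held import *
from plan import SK
cs=bot.read_camera("scene")
# batten length along skid y: yaw = SK+pi/2 ; d points ~ +y ; w points ~ -x
f0=heldfit(cs,SK[2]+np.pi/2)
def E(q):
    f=f0(q)
    # visible: +y end (i=+1), +x side (j=-1), top
    return [[(f(1,-1,0),f(1,-1,1)),(f(1,1,0),f(1,1,1)),(f(1,1,0),f(1,-1,0)),(f(1,-1,0),f(.25,-1,0)),(f(-.25,-1,0),f(-1,-1,0)),(f(1,-1,1),f(.25,-1,1)),(f(1,-1,1),f(1,1,1)),(f(-1,-1,0),f(-1,-1,1))]]
q=edgefit([cs],E,[0,0,.004,0],search=3,prior=lambda q:np.array([q[1]/.0005,q[3]/.01]))
im=cv2.resize(cs["pixels"][140:280,150:320],None,fx=4.5,fy=4.5,interpolation=2)
for a,b in E(q)[0]:
    z=(proj(cs,[a,b])-[150,140]+.5)*4.5-.5; cv2.line(im,*[tuple(int(v) for v in np.round(k)) for k in z],(0,255,0),1)
cv2.imwrite("pics/b3.png",im);
E
```

```text
[-0.0023 -0.      0.0072 -0.0006] n 168 med|r| 0.132
  cam 0 [(0, np.float64(0.13), 21), (1, np.float64(0.04), 25), (2, np.float64(-0.16), 25), (3, np.float64(0.01), 25), (4, np.float64(-0.07), 25), (5, np.float64(-0.05), 4), (6, np.float64(-0.54), 18), (7, np.float64(0.05), 25)]
```

View pics/b3.png

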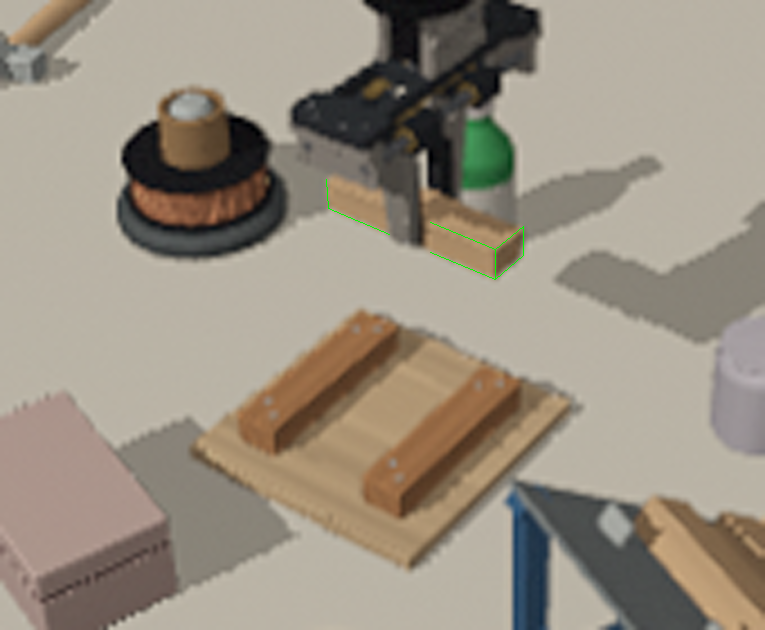

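```bash
cat > put.py <<'E'
from plan import *
def lower(x,y,z0,jd,flip,zstart,maxstep=8):
    """x,y skid coords for TCP, step down till contact force"""
    q,rr=place(x,y,zstart,jd,flip); bot.line_to(q,rr,.15); 
    f0=bot.current_contact_force()[2]
    for k in range(maxstep):
        f=bot.current_contact_force()[2]
        if f-f0>2.5: break
        q=q-[0,0,.001]; bot.line_to(q,rr,.03)
    print("contact z",np.round(q[2],4),bot.current_ee_pos()[2]-q[2],"df",f-f0,"steps",k); return q,rr
E
python3 - <<'E'
from put import *
bot.hold(.1)
q,rr=lower(-.054,.0023,0,(1,0),1,.0445)
e=bot.current_ee_pos()-q; print(e)
bot.set_gripper(.50); bot.line_to(q+[0,0,.10],rr,.2); print(bot.current_clock())
p,r=pick(2,de=-.0023); 
bot.goto(p+n*.06,r); print(bot.current_clock())
for nm in("top","scene"): cv2.imwrite(f"pics/d_{nm}.png",bot.read_camera(nm)["pixels"])
t=cv2.imread("pics/d_top.png")[125:220,215:305]; s=cv2.imread("pics/d_scene.png")[190:280,170:300]
cv2.imwrite("pics/d1.png",cv2.resize(t,None,fx=6,fy=6,interpolation=2)); cv2.imwrite("pics/d2.png",cv2.resize(s,None,fx=6,fy=6,interpolation=2))
E
```

```text
contact z 0.0405 0.0008985699015146009 df 6.892770992545092 steps 4
[ 2.83359671e-04 -9.97066856e-05  8.98569902e-04]
10.825
12.2417
```

View pics/d1.png

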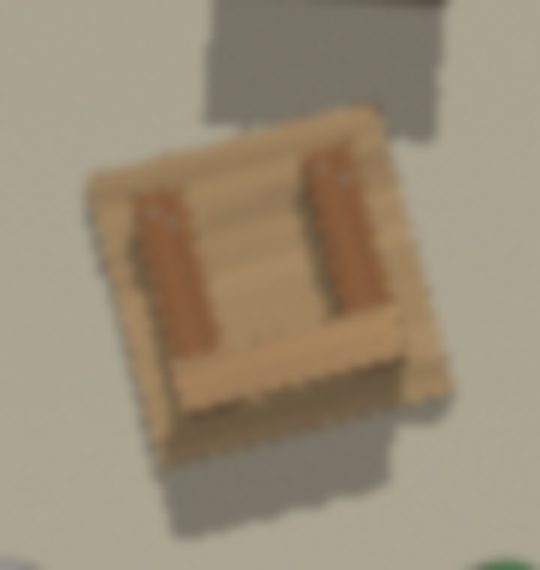

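View pics/d2.png

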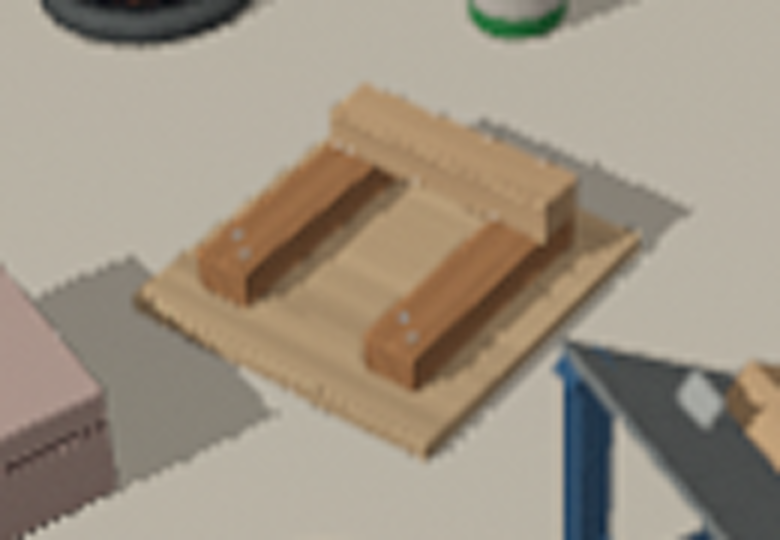

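```bash
cat > chk.py <<'E'
from edge import *
SKT=(.5741,-.0175,.250); SKS=(.5711,-.019,.251)
def bedges(P,x,y,a,z):
    """batten: centre skid x,y underside z, length dir angle a in skid frame; full box corner func"""
    def f(i,j,h):
        L=np.array([np.cos(a),np.sin(a)]); W=np.array([-L[1],L[0]])
        v=np.array([x,y])+L*.07*i+W*.016*j
        return T2(*P,[[v[0],v[1],z+.024*h]])[0]
    return f
TOP=[((1,1,1),(1,-1,1)),((1,-1,1),(-1,-1,1)),((-1,-1,1),(-1,1,1)),((-1,1,1),(1,1,1))]
def check(name,x,y,a,z,sextra=()):
    for cam,P in(("top",SKT),("scene",SKS)):
        c=bot.read_camera(cam)
        def E(q):
            f=bedges(P,q[0],q[1],q[2],z)
            return [[(f(*s),f(*t)) for s,t in TOP+(list(sextra) if cam=="scene" else [])]]
        print(name,cam); edgefit([c],E,[x,y,a],search=2)
E
python3 - <<'E'
from chk import *
# length along skid y: a=pi/2: i=+1 at +y, j=+1 at -x
check("sa",-.054,0,np.pi/2,.036,[((1,-1,0),(1,-1,1)),((1,1,0),(1,1,1)),((-1,-1,0),(-1,-1,1)),((1,-1,0),(-1,-1,0))])
E
```

```text
sa top
[-5.3400e-02 -5.0000e-04  1.5703e+00] n 66 med|r| 0.104
  cam 0 [(0, np.float64(0.06), 22), (1, np.float64(-0.1), 13), (2, np.float64(0.43), 6), (3, np.float64(-0.06), 25)]
sa scene
[-0.0506  0.0024  1.581 ] n 180 med|r| 0.235
  cam 0 [(0, np.float64(-0.13), 25), (1, np.float64(0.27), 21), (2, np.float64(-0.21), 25), (3, np.float64(-0.1), 13), (4, np.float64(-0.16), 25), (5, np.float64(0.43), 21), (6, np.float64(-0.24), 25), (7, np.float64(-0.15), 25)]
```

```bash
cat > cyc.py <<'E'
from put import *
from held import *
def grab(i,de,liftgoto,clear=.05):
    p,r=pick(i,de=de)
    bot.line_to(p,r,.12); f=bot.current_contact_force()
    bot.set_gripper(0.2,25); print("open mm",bot.current_opening()*92, "f",np.round(f,1))
    bot.line_to(p+n*clear,r,.2)
    bot.goto(*liftgoto); print("clock",bot.current_clock(),"open",bot.current_opening()*92)
def meas(yaw,vis,nm,bias=(-.0025,-.001)):
    cs=bot.read_camera("scene"); f0=heldfit(cs,yaw,bias)
    def E(q):
        f=f0(q); return [[(f(*a),f(*b)) for a,b in vis]]
    q=edgefit([cs],E,[0,0,.005,0],search=3,prior=lambda q:np.array([q[1]/.0005,q[3]/.01]))
    im=cv2.resize(cs["pixels"][140:280,150:320],None,fx=4.5,fy=4.5,interpolation=2)
    for a,b in E(q)[0]:
        z=(proj(cs,[a,b])-[150,140]+.5)*4.5-.5; cv2.line(im,*[tuple(int(v) for v in np.round(k)) for k in z],(0,255,0),1)
    cv2.imwrite(f"pics/{nm}.png",im); return q
VIS2=[((1,-1,0),(1,-1,1)),((1,1,0),(1,1,1)),((1,1,0),(1,-1,0)),((1,-1,0),(.25,-1,0)),((-.25,-1,0),(-1,-1,0)),((1,-1,1),(.25,-1,1)),((1,-1,1),(1,1,1)),((-1,-1,0),(-1,-1,1))]
# third layer, length along skid x: d=+x, w=+y : visible +x end (i=1), +y side (j=1)
VIS3=[((1,1,0),(1,1,1)),((1,-1,0),(1,-1,1)),((1,1,0),(1,-1,0)),((1,1,0),(.25,1,0)),((-.25,1,0),(-1,1,0)),((1,1,1),(.25,1,1)),((1,1,1),(1,-1,1)),((-1,1,0),(-1,1,1))]
E
python3 - <<'E'
from cyc import *
grab(2,-.0023,place(.054,0,.15,(1,0)))
q=meas(SK[2]+np.pi/2,VIS2,"e1")
E
```

```text
open mm 31.815006605685078 f [ 0.9 -0.5 -0.3]
clock 15.2 open 31.883021223802693
[ 0.0127 -0.     -0.0113 -0.2426] n 143 med|r| 0.719
  cam 0 [(0, np.float64(0.4), 23), (1, np.float64(0.02), 12), (2, np.float64(0.67), 22), (3, np.float64(0.31), 24), (4, np.float64(-0.87), 22), (5, np.float64(-0.24), 18), (6, np.float64(-1.65), 5), (7, np.float64(0.92), 17)]
```

View pics/e1.png

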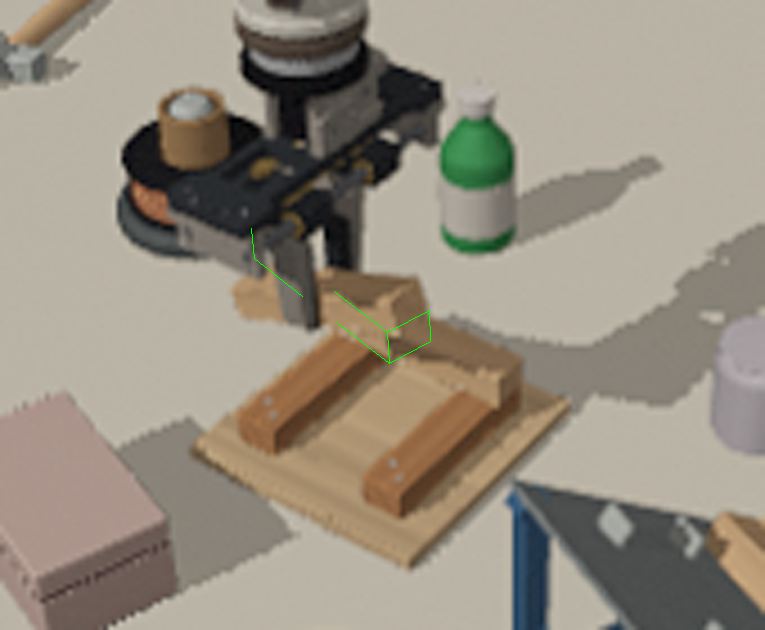

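Run:
```python
from h import *
c=bot.read_camera("scene"); cv2.imwrite("pics/f1.png",cv2.resize(c["pixels"][185:225,195:260],None,fx=12,fy=12,interpolation=2))
print(bot.current_ee_pos(),bot.current_tool_rot(),bot.current_ft_torque(), bot.current_contact_force())
```

```text
[ 0.62542739 -0.00345653  0.14944366] [-3.11659765e+00 -3.94399868e-01  1.27313692e-03] [-0.03859565 -0.07234566  0.04036967] [ 0.16463871 -0.16949004 -0.2881777 ]
```

View pics/f1.png

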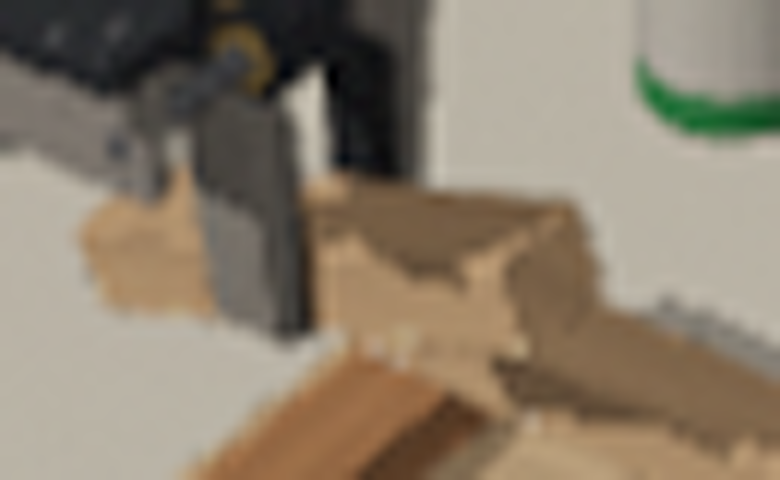

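```bash
cat > pitch.py <<'E'
from cyc import *
def measp(yaw,vis,nm,x0,bias=(-.0025,-.001),box=(195,185,65,45,12)):
    cs=bot.read_camera("scene"); p=bot.current_ee_pos()+np.array([bias[0],bias[1],0])
    d=np.array([np.cos(yaw),np.sin(yaw),0]); w=np.array([-d[1],d[0],0]); z=np.array([0,0,1.])
    def E(q):
        o,dz,pt,rl=q  # pitch about w: + = d end up ; pivot grasp centre
        R=Rn.from_rotvec(-w*pt)*Rn.from_rotvec(d*rl)
        f=lambda i,j,h:p+z*(.012-dz)+R.apply(d*(.07*i+o)+w*.016*j+z*.024*(h-.5))
        return [[(f(*a),f(*b)) for a,b in vis]]
    q=edgefit([cs],E,x0,search=3,prior=lambda q:np.array([q[3]/.05]))
    x,y,wd,ht,k=box
    im=cv2.resize(cs["pixels"][y:y+ht,x:x+wd],None,fx=k,fy=k,interpolation=2)
    for a,b in E(q)[0]:
        s=(proj(cs,[a,b])-[x,y]+.5)*k-.5; cv2.line(im,*[tuple(int(v) for v in np.round(t)) for t in s],(0,255,0),1)
    cv2.imwrite(f"pics/{nm}.png",im); return q
E
python3 - <<'E'
from pitch import *
measp(SK[2]+np.pi/2,VIS2,"g1",[-.003,.005,.3,0])
E
```

```text
[0.0019 0.0046 0.3358 0.1019] n 168 med|r| 0.323
  cam 0 [(0, np.float64(-0.34), 25), (1, np.float64(0.29), 25), (2, np.float64(0.17), 12), (3, np.float64(0.29), 13), (4, np.float64(-0.1), 25), (5, np.float64(0.61), 25), (6, np.float64(0.79), 18), (7, np.float64(-0.18), 25)]
```

View pics/g1.png

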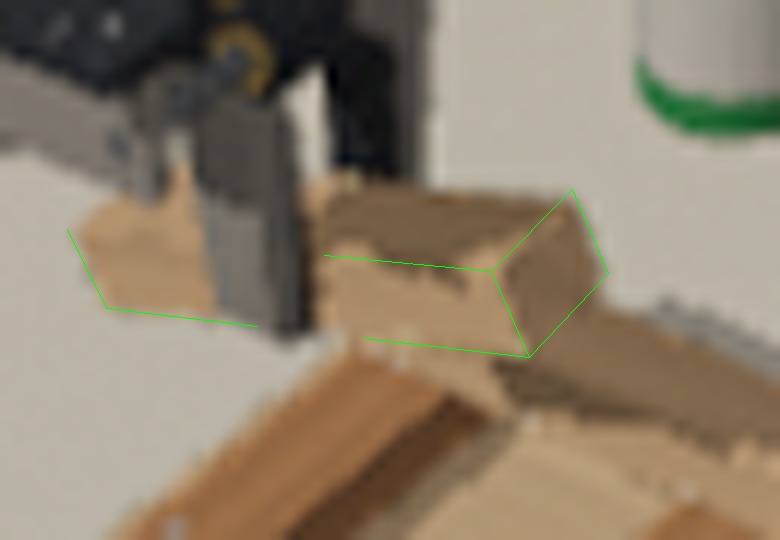

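The second batten, held over the skid, is pitched about 19° with its +y end up. It probably brushed the rack during the transfer. I'll level it against the bearers at low grip force, then release it and measure.

Run:
```python
from put import *
bot.set_gripper(.2,10); print(bot.current_opening()*92)
q,rr=place(.054,0,.068,(1,0)); bot.line_to(q,rr,.15)
f0=bot.current_contact_force()[2]; fs=[]
while q[2]>.0405:
    q=q-[0,0,.002]; bot.line_to(q,rr,.05); f=bot.current_contact_force()[2]-f0; fs.append(round(f,1))
    if f>18: break
print(fs,q[2],bot.current_ee_pos()-q,bot.current_opening()*92,bot.current_clock())
c=bot.read_camera("scene"); cv2.imwrite("pics/h1.png",cv2.resize(c["pixels"][185:270,175:290],None,fx=6,fy=6,interpolation=2))
```

```text
31.75782676715986
[np.float64(-0.3), np.float64(-1.1), np.float64(-0.7), np.float64(0.3), np.float64(0.2), np.float64(0.8), np.float64(-0.2), np.float64(-0.0), np.float64(0.1), np.float64(-0.4), np.float64(0.9), np.float64(-0.1), np.float64(-0.1), np.float64(0.1)] 0.03999999999999998 [-8.17903740e-05 -3.90041502e-05 -1.77034548e-04] 32.02707801281039 19.7667
```

View pics/h1.png

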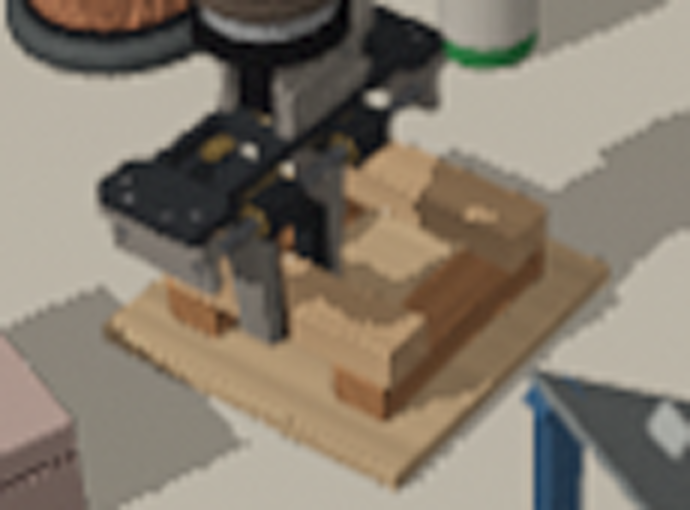

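```bash
python3 - <<'E'
from put import *
q,rr=place(.054,0,.039,(1,0)); f0=bot.current_contact_force()[2]; bot.line_to(q,rr,.05); print(bot.current_contact_force()[2]-f0,bot.current_ee_pos()[2])
bot.set_gripper(.50,25); bot.line_to(q+[0,0,.12],rr,.25)
p,r=pick(1,de=-.0023); bot.goto(p+n*.08,r); print(bot.current_clock())
for nm in("top","scene"): cv2.imwrite(f"pics/i_{nm}.png",bot.read_camera(nm)["pixels"])
t=cv2.imread("pics/i_top.png")[125:220,215:305]; s=cv2.imread("pics/i_scene.png")[200:270,180:290]
cv2.imwrite("pics/i1.png",cv2.resize(t,None,fx=6,fy=6,interpolation=2)); cv2.imwrite("pics/i2.png",cv2.resize(s,None,fx=7,fy=7,interpolation=2))
t=cv2.imread("pics/i_top.png")[120:220,120:210]; cv2.imwrite("pics/i3.png",cv2.resize(t,None,fx=5,fy=5,interpolation=2))
E
python3 - <<'E'
from chk import *
S=[((1,-1,0),(1,-1,1)),((1,1,0),(1,1,1)),((-1,-1,0),(-1,-1,1)),((1,-1,0),(-1,-1,0))]
check("sa",-.054,0,np.pi/2,.036,S); check("sb",.054,0,np.pi/2,.036,S)
E
```

```text
0.04805083778691921 0.0388974491361765
22.5583
sa top
[-5.3500e-02 -5.0000e-04  1.5697e+00] n 67 med|r| 0.105
  cam 0 [(0, np.float64(0.07), 24), (1, np.float64(-0.11), 12), (2, np.float64(0.42), 6), (3, np.float64(-0.08), 25)]
sa scene
[-0.0506  0.0024  1.5822] n 179 med|r| 0.227
  cam 0 [(0, np.float64(-0.13), 25), (1, np.float64(0.18), 20), (2, np.float64(-0.24), 25), (3, np.float64(-0.03), 13), (4, np.float64(-0.16), 25), (5, np.float64(0.43), 21), (6, np.float64(-0.23), 25), (7, np.float64(-0.12), 25)]
sb top
[0.0546 0.0065 1.5734] n 52 med|r| 0.173
  cam 0 [(0, np.float64(0.8), 5), (2, np.float64(0.1), 22), (3, np.float64(0.02), 25)]
sb scene
[0.0577 0.0053 1.5841] n 172 med|r| 0.211
  cam 0 [(0, np.float64(-0.11), 25), (1, np.float64(0.28), 17), (2, np.float64(-0.3), 25), (3, np.float64(0.2), 24), (4, np.float64(0.09), 25), (5, np.float64(-0.06), 17), (6, np.float64(0.3), 25), (7, np.float64(-0.26), 14)]
```

View pics/i1.png

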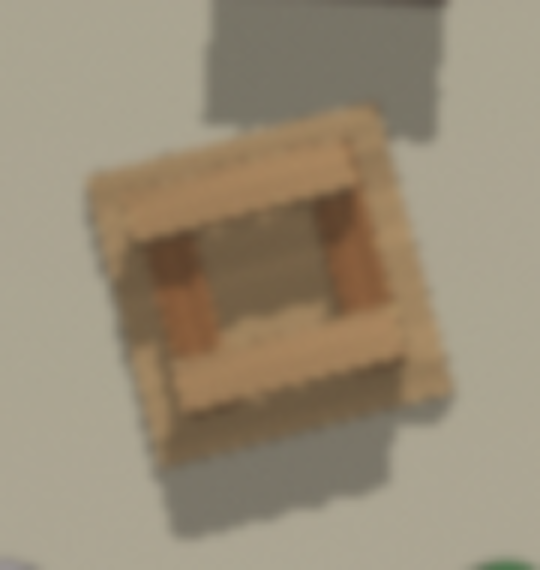

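View pics/i2.png

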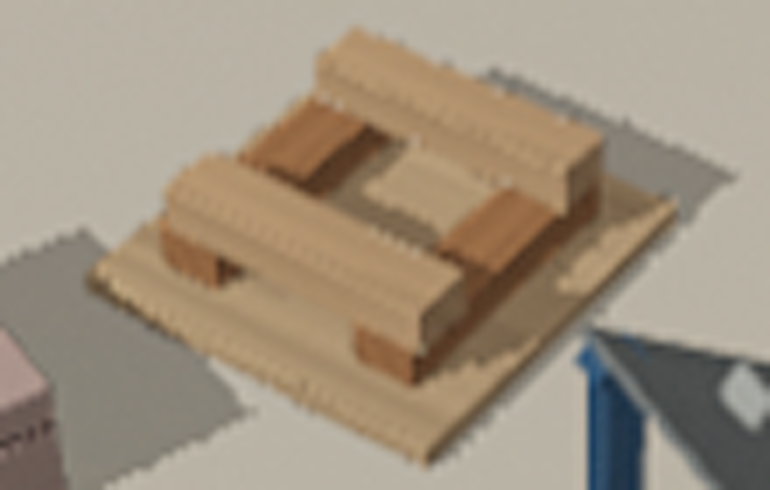

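View pics/i3.png

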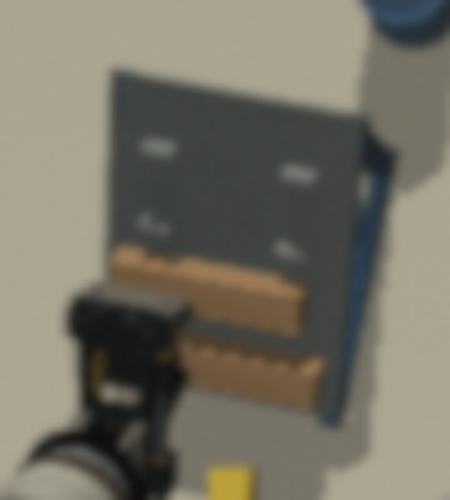

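```bash
cat > ov.py <<'E'
from chk import *
def ov(img,c,P,items,x0,y0,w,h,k,nm):
    im=cv2.resize(img[y0:y0+h,x0:x0+w],None,fx=k,fy=k,interpolation=2)
    for (x,y,a,z) in items:
        f=bedges(P,x,y,a,z)
        for s,t in TOP:
            q=(proj(c,[f(*s),f(*t)])-[x0,y0]+.5)*k-.5
            cv2.line(im,*[tuple(int(v) for v in np.round(m)) for m in q],(0,255,0),1,cv2.LINE_AA)
    cv2.imwrite(f"pics/{nm}.png",im)
E
python3 - <<'E'
from ov import *
h=np.pi/2
c=bot.read_camera("top"); 
ov(c["pixels"],c,SKT,[(-.054,0,h,.036),(.054,0,h,.036)],225,140,65,60,12,"j1")
i=cv2.imread("pics/top0.png"); ov(i,c,SKT,[(0,-.054,0,.012),(0,.054,0,.012)],225,140,65,60,12,"j0")
c=bot.read_camera("scene")
ov(c["pixels"],c,SKS,[(-.054,0,h,.036),(.054,0,h,.036)],190,200,85,62,9,"j3")
i=cv2.imread("pics/scene0.png"); ov(i,c,SKS,[(0,-.054,0,.012),(0,.054,0,.012)],190,200,85,62,9,"j2")
E
```

```text
(no output)
```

View pics/j0.png

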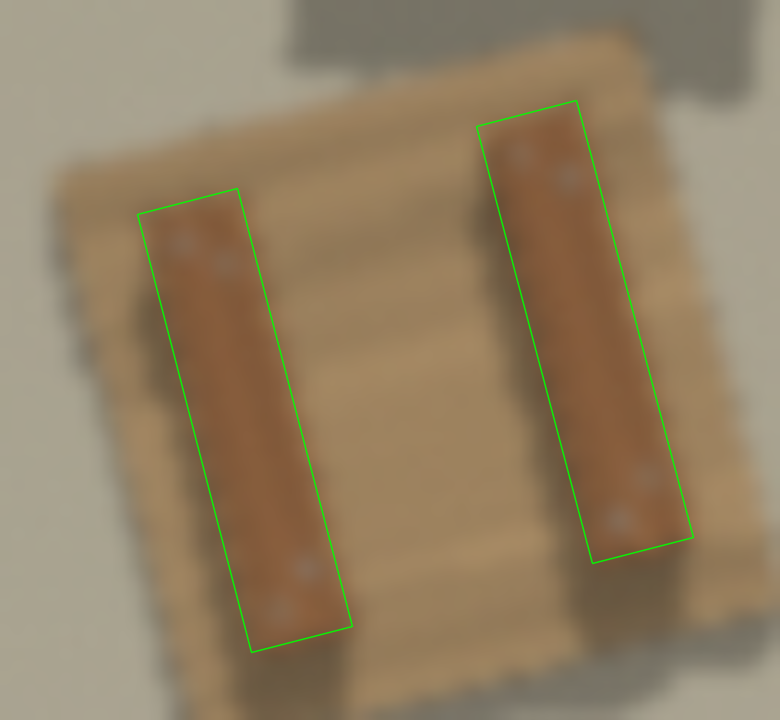

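View pics/j1.png

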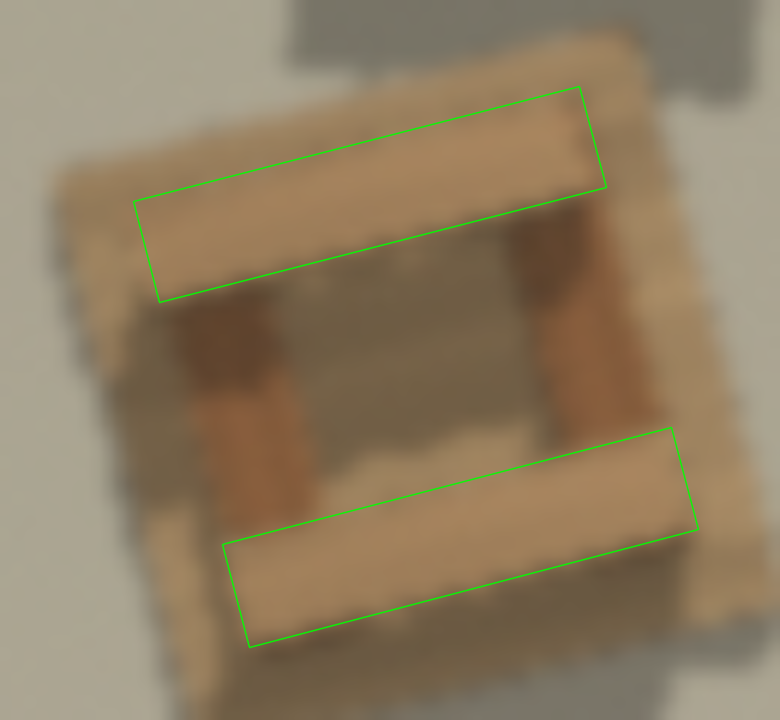

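View pics/j2.png

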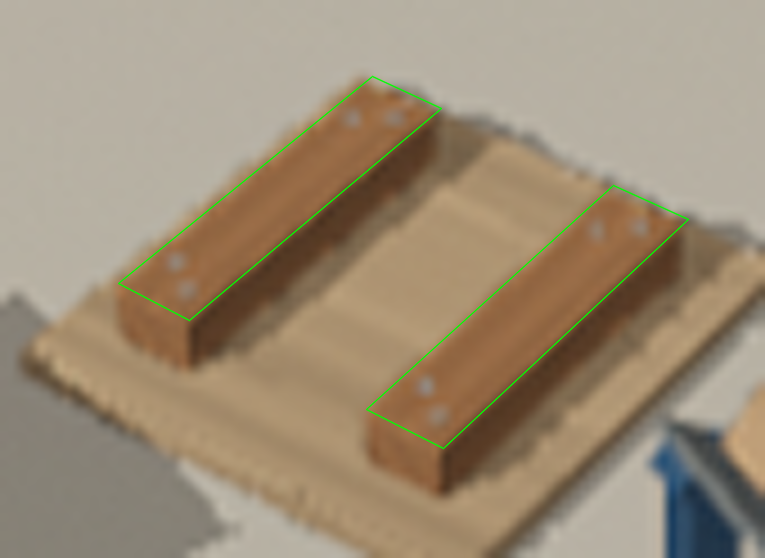

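View pics/j3.png

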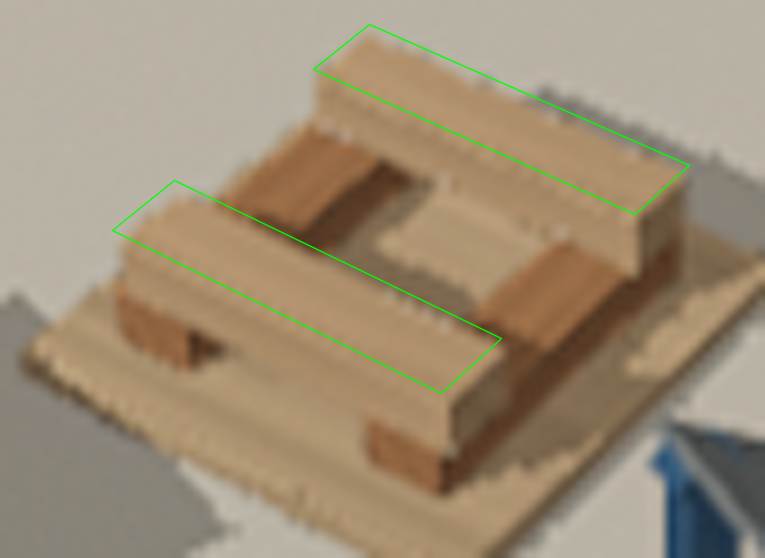

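Top overlay: the +x batten's right end is at about (590,190) in the crop, against (606,187) if it were flush. That puts it roughly 3.5 mm too far toward +y, and the scene view says +2.9 mm relative to the other batten. I'll regrip it and shift it.

Run:
```python
from put import *
q,rr=place(.054,0,.085,(1,0)); p,r=pick(1)
bot.line_to(p+n*.12,r,.3)
bot.goto(q,rr)
q0,_=place(.054,0,.0405,(1,0)); bot.line_to(q0,rr,.15)
bot.set_gripper(.2,20); print(bot.current_opening()*92)
q1,_=place(.054,-.0035,.0418,(1,0)); bot.line_to(q1,rr,.05)
q2,_=place(.054,-.0035,.0405,(1,0)); bot.line_to(q2,rr,.05); print(bot.current_contact_force())
bot.set_gripper(.50,25); bot.line_to(q2+[0,0,.10],rr,.3)
p,r=pick(1,de=-.0015); bot.goto(p+n*.08,r); print(bot.current_clock())
from ov import *
h=np.pi/2
c=bot.read_camera("top")
ov(c["pixels"],c,SKT,[(-.054,0,h,.036),(.054,0,h,.036)],225,140,65,60,12,"k1")
c=bot.read_camera("scene")
ov(c["pixels"],c,SKS,[],190,200,85,62,9,"k3")
S=[((1,-1,0),(1,-1,1)),((1,1,0),(1,1,1)),((-1,-1,0),(-1,-1,1)),((1,-1,0),(-1,-1,0))]
check("sa",-.054,0,np.pi/2,.036,S); check("sb",.054,0,np.pi/2,.036,S)
```

```text
31.828697667291227
[-3.98280955 -1.78871093  9.76471492]
28.375
sa top
[-5.3500e-02 -5.0000e-04  1.5704e+00] n 65 med|r| 0.112
  cam 0 [(0, np.float64(0.06), 22), (1, np.float64(-0.13), 12), (2, np.float64(0.42), 6), (3, np.float64(-0.07), 25)]
sa scene
[-0.0505  0.0025  1.5819] n 178 med|r| 0.225
  cam 0 [(0, np.float64(-0.11), 25), (1, np.float64(0.24), 19), (2, np.float64(-0.22), 25), (3, np.float64(-0.07), 13), (4, np.float64(-0.17), 25), (5, np.float64(0.48), 21), (6, np.float64(-0.23), 25), (7, np.float64(-0.15), 25)]
sb top
[0.0546 0.0033 1.5691] n 39 med|r| 0.181
  cam 0 [(0, np.float64(1.22), 6), (2, np.float64(0.3), 8), (3, np.float64(-0.02), 25)]
sb scene
[0.0577 0.0019 1.5698] n 177 med|r| 0.193
  cam 0 [(0, np.float64(-0.09), 25), (1, np.float64(0.37), 24), (2, np.float64(-0.16), 25), (3, np.float64(0.09), 23), (4, np.float64(-0.1), 25), (5, np.float64(0.28), 16), (6, np.float64(-0.18), 25), (7, np.float64(-0.34), 14)]
```

View pics/k1.png

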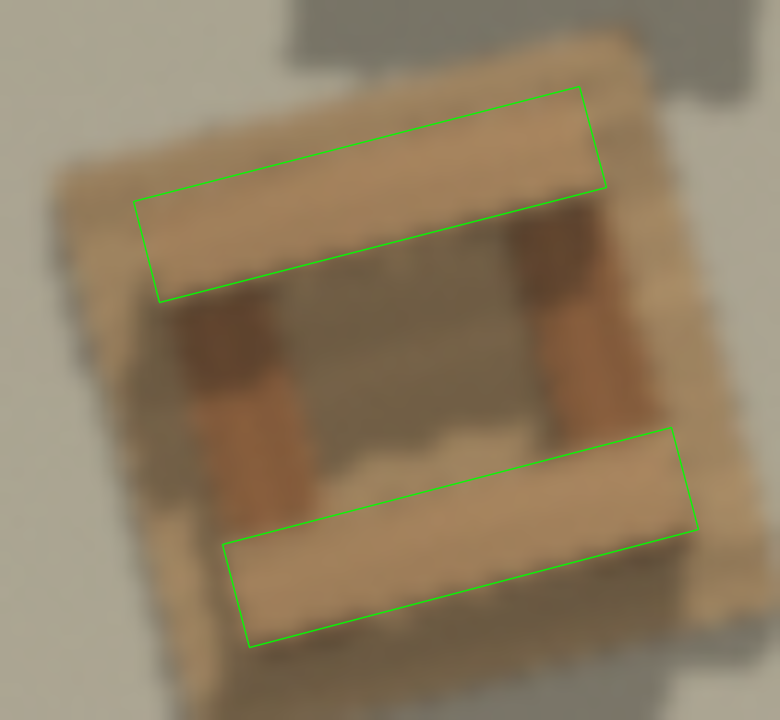

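View pics/k3.png

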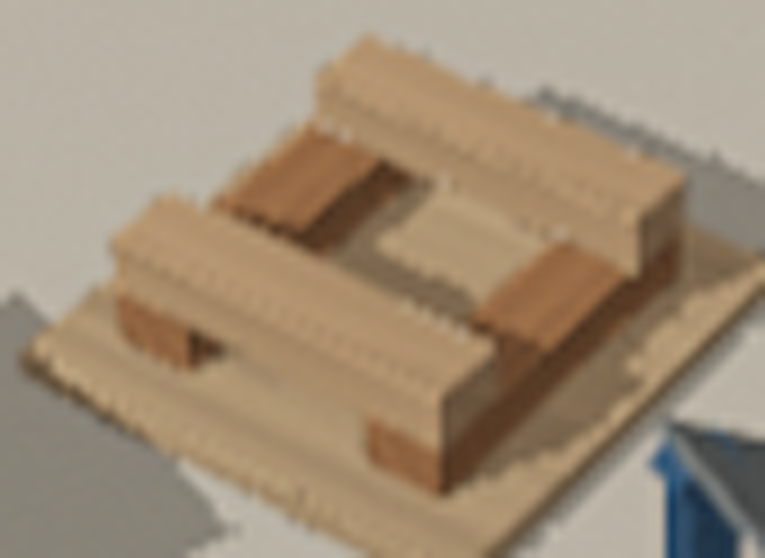

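```bash
cat > cyc3.py <<'E'
from pitch import *
def grab3(i,de,tgt):
    p,r=pick(i,de=de)
    bot.line_to(p,r,.15); f=bot.current_contact_force()
    bot.set_gripper(0.2,30); print("open mm",bot.current_opening()*92,"f",np.round(f,1))
    bot.line_to(p+n*.03,r,.15); bot.line_to(p+n*.04+np.array([0,0,.15]),r,.35)
    bot.goto(*tgt); print("clock",bot.current_clock(),"open",bot.current_opening()*92)
E
python3 - <<'E'
from cyc3 import *
grab3(1,-.0015,place(0,-.054,.16,(0,1),-1))
q=measp(SK[2],VIS3,"l1",[0,.005,0,0],box=(150,130,150,110,5))
E
```

```text
open mm 31.60588934210459 f [-0.5  0.  -0.2]
clock 32.2417 open 31.912842308757572
[ 0.0012  0.0063 -0.0196 -0.0581] n 192 med|r| 0.219
  cam 0 [(0, np.float64(-0.05), 25), (1, np.float64(-0.35), 25), (2, np.float64(-0.12), 25), (3, np.float64(0.16), 25), (4, np.float64(-0.08), 25), (5, np.float64(-0.04), 25), (6, np.float64(0.56), 17), (7, np.float64(0.31), 25)]
```

View pics/l1.png

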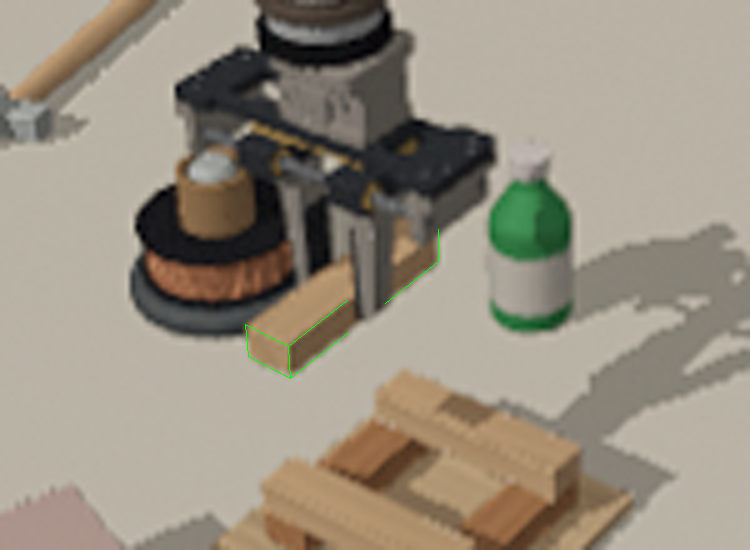

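Run:
```python
from put import *
q,rr=lower(0,-.054,0,(0,1),-1,.0665)
bot.set_gripper(.50); bot.line_to(q+[0,0,.10],rr,.3)
p,r=pick(0,de=-.0008); bot.goto(p+n*.08,r); print(bot.current_clock())
from ov import *
c=bot.read_camera("top")
ov(c["pixels"],c,SKT,[(0,-.054,0,.060)],225,135,65,62,12,"m1")
c=bot.read_camera("scene")
ov(c["pixels"],c,SKS,[],190,190,85,70,9,"m3")
S=[((1,1,0),(1,1,1)),((1,-1,0),(1,-1,1)),((-1,1,0),(-1,1,1)),((1,1,0),(1,-1,0)),((1,1,0),(-1,1,0))]
check("ta",0,-.054,0,.060,S)
```

```text
contact z 0.0645 0.0010303464607049062 df 5.618816973121103 steps 2
36.05
ta top
[ 0.0004 -0.0543 -0.0026] n 49 med|r| 0.084
  cam 0 [(2, np.float64(0.0), 25), (3, np.float64(0.02), 24)]
ta scene
[ 0.004  -0.0519  0.0097] n 191 med|r| 0.146
  cam 0 [(0, np.float64(0.23), 20), (1, np.float64(0.06), 25), (2, np.float64(-0.06), 25), (3, np.float64(-0.02), 25), (4, np.float64(0.1), 24), (5, np.float64(-0.33), 25), (6, np.float64(0.05), 25), (7, np.float64(-1.29), 7), (8, np.float64(0.11), 15)]
```

View pics/m1.png

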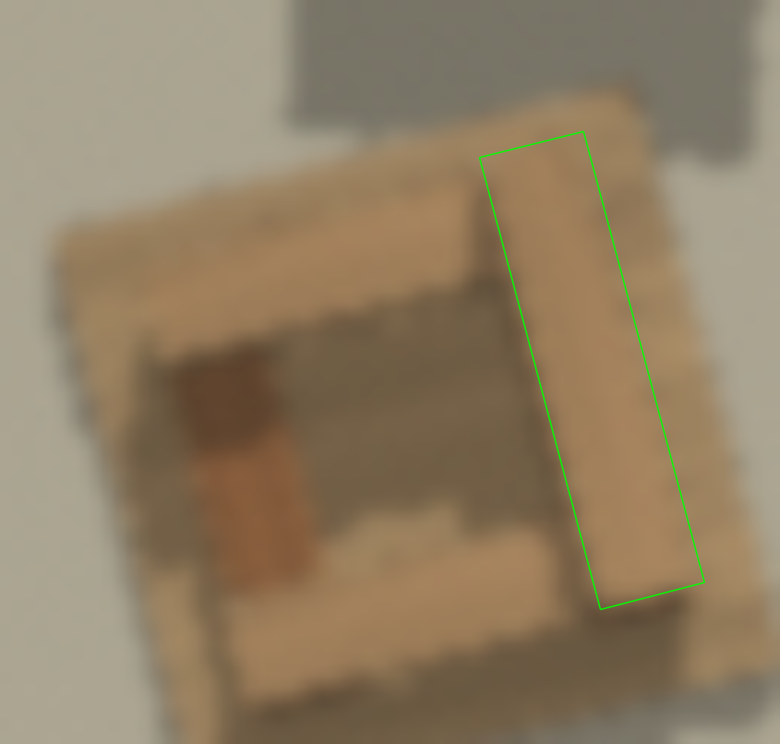

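View pics/m3.png

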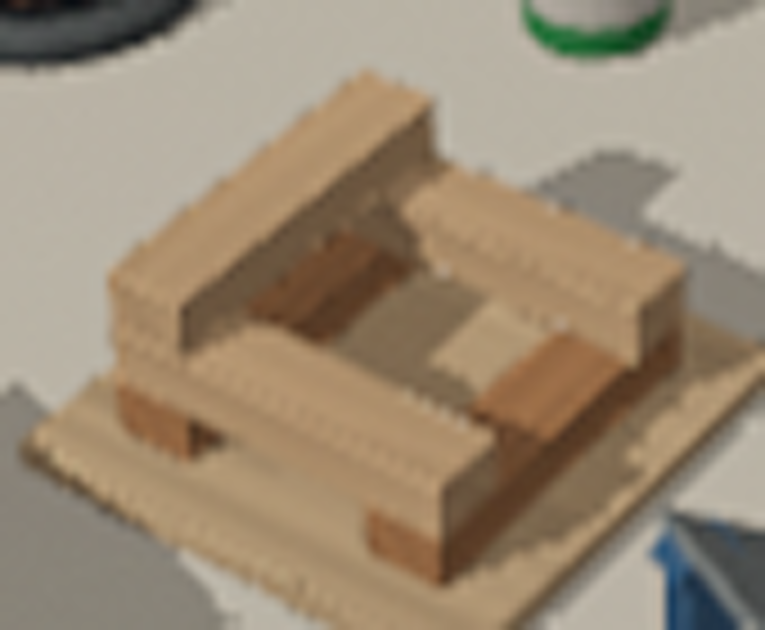

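Run:
```python
from cyc3 import *
grab3(0,-.0008,place(0,.054,.16,(0,1),-1))
q=measp(SK[2],VIS3,"n1",[0,.005,0,0],box=(165,150,150,110,5))
```

```text
open mm 31.664131016379 f [-0.9  0.3  1.1]
clock 39.4583 open 31.73833350638256
[ 0.0009  0.0069 -0.0348 -0.0061] n 185 med|r| 0.206
  cam 0 [(0, np.float64(0.18), 20), (1, np.float64(-0.06), 24), (2, np.float64(-0.1), 24), (3, np.float64(0.4), 25), (4, np.float64(-0.13), 25), (5, np.float64(-0.06), 25), (6, np.float64(0.32), 24), (7, np.float64(-0.89), 18)]
```

View pics/n1.png

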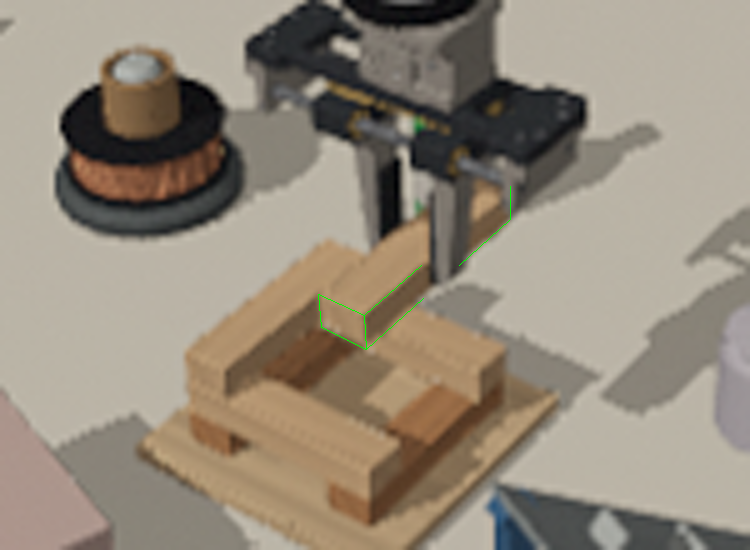

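Run:
```python
from put import *
q,rr=lower(0,.054,0,(0,1),-1,.0665)
bot.set_gripper(.50); bot.line_to(q+[0,0,.10],rr,.3); print(bot.current_clock())
X=np.array([.516,-.332])
for a in np.arange(-180,180,45):
    r=tool([np.cos(np.radians(a)),np.sin(np.radians(a)),0],[0,0,-1])
    print(a,[None if k is None else np.round(k,2).tolist() for k in (bot.inverse_kinematics([*X,.068],r),bot.inverse_kinematics([*X,.20],r),bot.inverse_kinematics([.5735,-.018,.2],r))])
```

```text
contact z 0.0645 0.0009796664772197539 df 5.349131298612261 steps 2
41.675
-180 [[-0.77, 0.4, 1.6, -0.0, 1.13, 2.37], [-0.77, 0.27, 1.5, -0.0, 1.37, 2.37], [-0.24, 0.17, 1.62, -0.0, 1.36, 2.9]]
-135 [[-0.77, 0.4, 1.6, -0.0, 1.13, 1.59], [-0.77, 0.27, 1.5, -0.0, 1.37, 1.59], [-0.24, 0.17, 1.62, -0.0, 1.36, 2.11]]
-90 [[-0.77, 0.4, 1.6, -0.0, 1.13, 0.8], [-0.77, 0.27, 1.5, -0.0, 1.37, 0.8], [-0.24, 0.17, 1.62, -0.0, 1.36, 1.33]]
-45 [[-0.77, 0.4, 1.6, -0.0, 1.13, 0.02], [-0.77, 0.27, 1.5, -0.0, 1.37, 0.02], [-0.24, 0.17, 1.62, -0.0, 1.36, 0.54]]
0 [[-0.77, 0.4, 1.6, -0.0, 1.13, -0.77], [-0.77, 0.27, 1.5, -0.0, 1.37, -0.77], [-0.24, 0.17, 1.62, -0.0, 1.36, -0.24]]
45 [[-0.77, 0.4, 1.6, -0.0, 1.13, -1.55], [-0.77, 0.27, 1.5, -0.0, 1.37, -1.55], [-0.24, 0.17, 1.62, -0.0, 1.36, -1.03]]
90 [[-0.77, 0.4, 1.6, -0.0, 1.13, -2.34], [-0.77, 0.27, 1.5, -0.0, 1.37, -2.34], [-0.24, 0.17, 1.62, -0.0, 1.36, -1.81]]
135 [None, None, [-0.24, 0.17, 1.62, -0.0, 1.36, -2.6]]
```

Run:
```python
from put import *
r=tool([0,-1,0],[0,0,-1])
bot.set_gripper(.95); 
bot.goto([.516,-.332,.19],r); print(bot.current_clock())
from ov import *
c=bot.read_camera("top")
ov(c["pixels"],c,SKT,[(0,-.054,0,.060),(0,.054,0,.06)],225,135,65,62,12,"q1")
c=bot.read_camera("scene")
ov(c["pixels"],c,SKS,[],190,190,85,70,9,"q3"); cv2.imwrite("pics/q4.png",cv2.resize(c["pixels"][100:220,140:260],None,fx=5,fy=5,interpolation=2))
S=[((1,1,0),(1,1,1)),((1,-1,0),(1,-1,1)),((-1,1,0),(-1,1,1)),((1,1,0),(1,-1,0)),((1,1,0),(-1,1,0))]
check("ta",0,-.054,0,.060,S);check("tb",0,.054,0,.060,S)
```

```text
43.8083
ta top
[ 0.0004 -0.0544 -0.0038] n 49 med|r| 0.085
  cam 0 [(2, np.float64(0.0), 25), (3, np.float64(0.03), 24)]
ta scene
[ 0.0041 -0.0519  0.0087] n 190 med|r| 0.154
  cam 0 [(0, np.float64(0.22), 18), (1, np.float64(0.06), 25), (2, np.float64(-0.07), 25), (3, np.float64(-0.03), 25), (4, np.float64(0.06), 25), (5, np.float64(-0.32), 25), (6, np.float64(0.04), 25), (7, np.float64(-1.25), 8), (8, np.float64(0.16), 14)]
tb top
[-0.      0.0547 -0.0047] n 61 med|r| 0.058
  cam 0 [(1, np.float64(-0.13), 15), (2, np.float64(0.0), 25), (3, np.float64(-0.09), 21)]
tb scene
[0.0029 0.0558 0.0095] n 190 med|r| 0.167
  cam 0 [(0, np.float64(0.32), 20), (1, np.float64(-0.02), 22), (2, np.float64(-0.05), 25), (3, np.float64(0.03), 25), (4, np.float64(0.14), 25), (5, np.float64(-0.5), 14), (6, np.float64(0.08), 25), (7, np.float64(-0.88), 21), (8, np.float64(0.34), 13)]
```

View pics/q1.png

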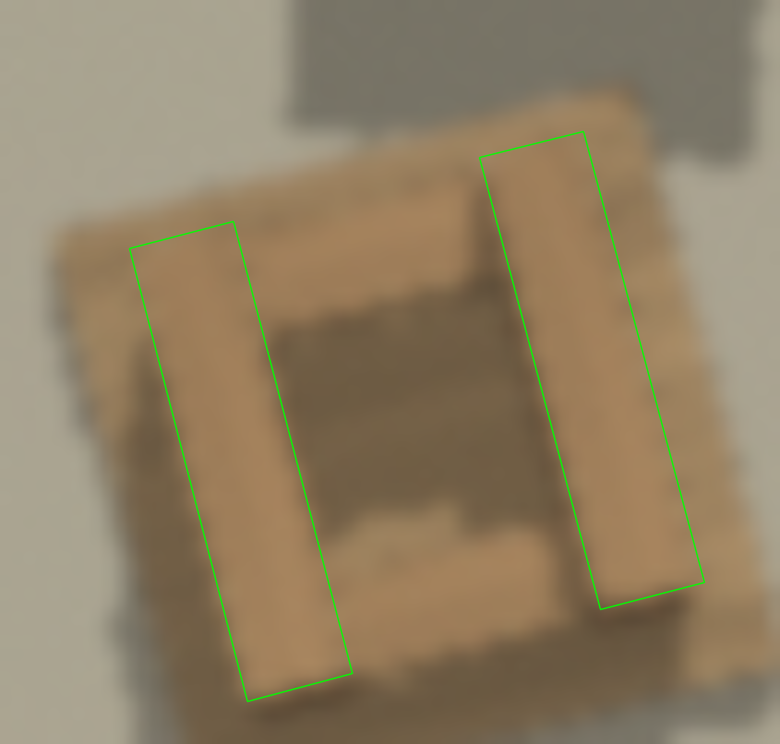

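View pics/q3.png

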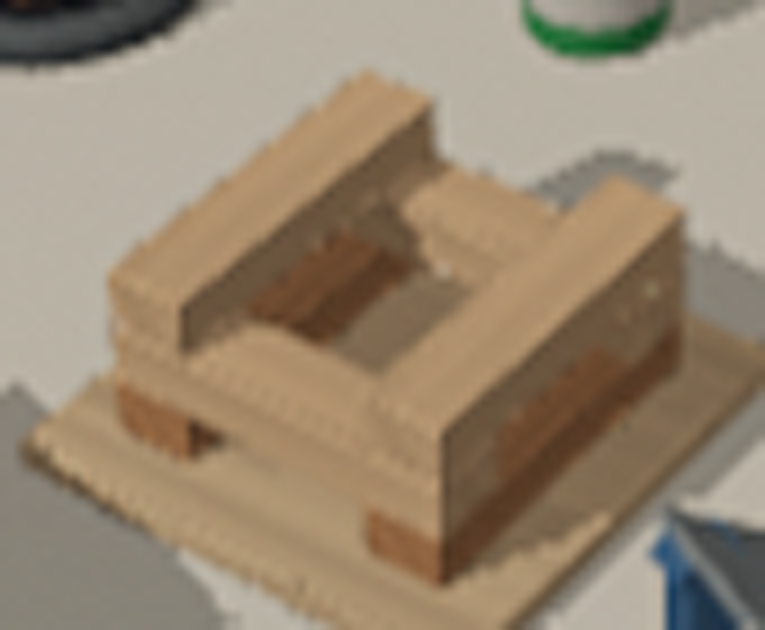

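View pics/q4.png

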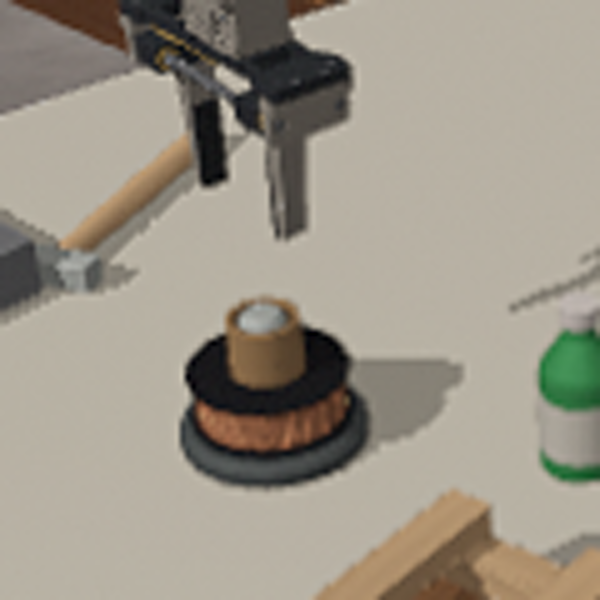

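Run:
```python
from put import *
r=tool([0,-1,0],[0,0,-1]); P=np.array([.516,-.332,.069])
bot.line_to(P+[0,0,.05],r,.2); bot.line_to(P,r,.1); print(bot.current_contact_force())
bot.set_gripper(.4,50); print(bot.current_opening()*92,bot.current_contact_force())
bot.line_to(P+[0,0,.004],r,.03); print(bot.current_contact_force())
bot.line_to(P+[0,0,.05],r,.1); print(bot.current_contact_force(),bot.current_opening()*92,bot.current_ft_torque(),bot.current_clock())
c=bot.read_camera("scene"); cv2.imwrite("pics/r1.png",cv2.resize(c["pixels"][110:210,150:250],None,fx=6,fy=6,interpolation=2))
```

```text
[-0.6643911   0.1292579   0.17132094]
53.299945186441455 [-0.33201308 -1.76764171  0.87528895]
[-0.45178768  0.14106559 -5.42133488]
[-0.48955591 -0.15809142 -5.76578875] 53.36121572105657 [ 0.03221903  0.00798606 -0.0398965 ] 46.7667
```

View pics/r1.png

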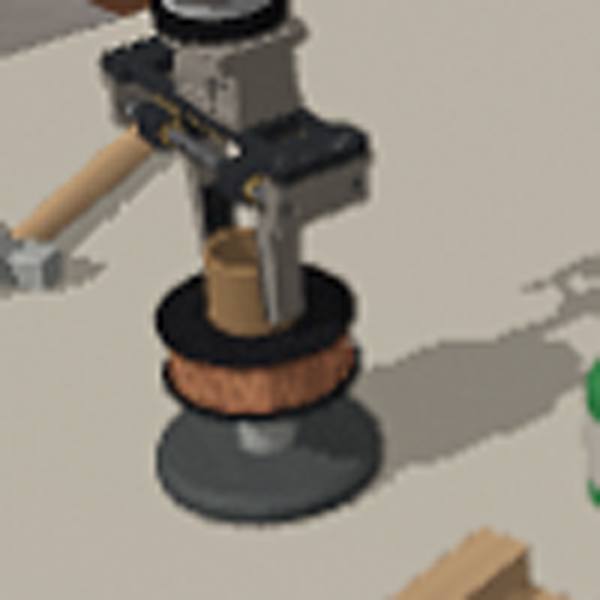

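Run:
```python
from put import *
r=tool([0,-1,0],[0,0,-1]); P=np.array([.516,-.332,.069])
bot.line_to(P+[0,0,.145],r,.15)
T=np.array([SK[0]+.0003,SK[1]+.0003,.214]); bot.line_to(T,r,.18); bot.hold(.3)
bot.line_to([T[0],T[1],.165],r,.12); bot.hold(.2)
print(bot.current_contact_force(),bot.current_ee_pos()-T,bot.current_ft_torque(),bot.current_clock())
for nm in("top","scene"): cv2.imwrite(f"pics/t_{nm}.png",bot.read_camera(nm)["pixels"])
cv2.imwrite("pics/t1.png",cv2.resize(cv2.imread("pics/t_scene.png")[140:270,170:290],None,fx=6,fy=6,interpolation=2)[:600*2])
```

```text
[-0.5817862  -0.12717597 -5.5568509 ] [ 0.00081955 -0.00018486 -0.04772004] [0.05319151 0.02624458 0.03463698] 50.5833
```

View pics/t1.png

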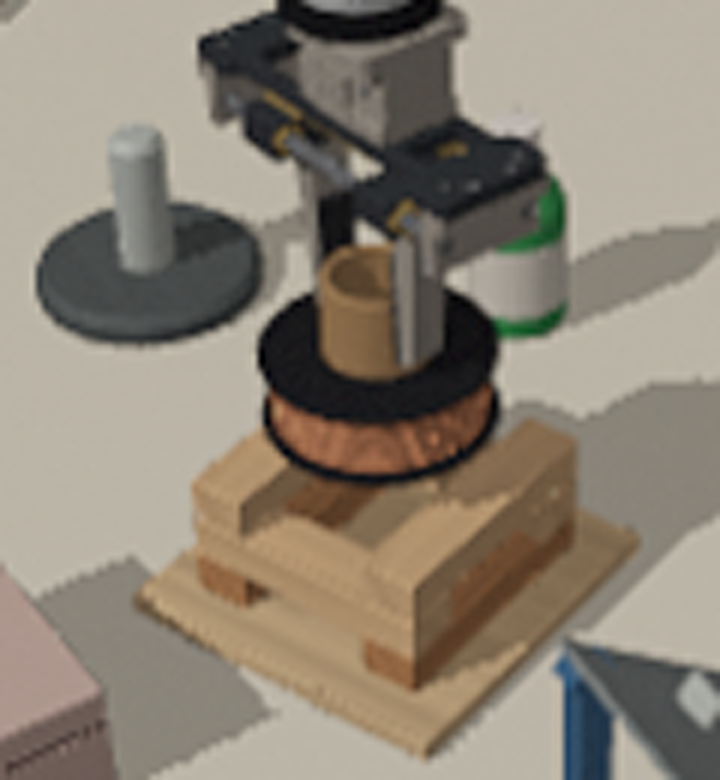

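Run:
```python
from h import *
c=bot.read_camera("scene"); p=bot.current_ee_pos()
t=np.linspace(0,2*np.pi,60)
x0,y0,k=190,170,9
im=cv2.resize(c["pixels"][170:235,190:275],None,fx=k,fy=k,interpolation=2)
z0=p[2]-.051
for z,R in((z0+.042,.06),(z0+.084,.027),(z0,.06)):
    q=(proj(c,np.c_[p[0]+R*np.cos(t),p[1]+R*np.sin(t),0*t+z])-[x0,y0]+.5)*k-.5
    cv2.polylines(im,[np.round(q).astype(int).reshape(-1,1,2)],True,(0,255,0),1)
cv2.imwrite("pics/u1.png",im)
```

```text
(no output)
```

View pics/u1.png

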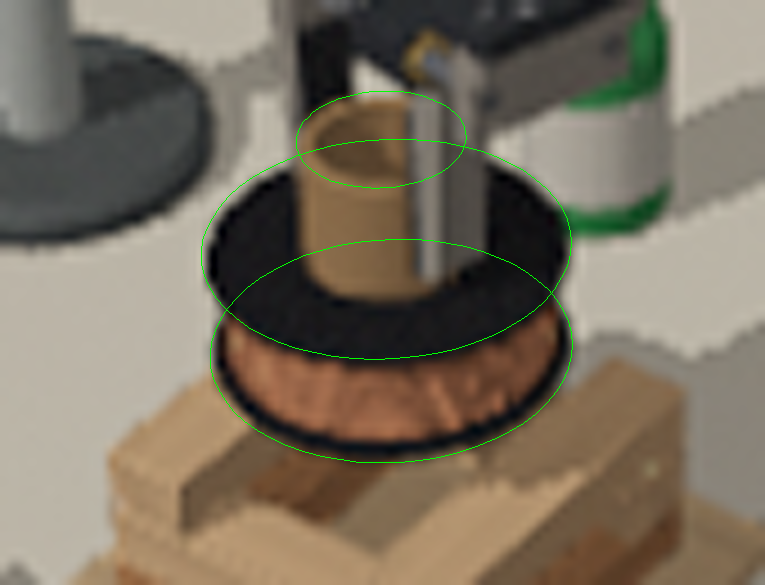

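Run:
```python
from put import *
r=tool([0,-1,0],[0,0,-1]); q=np.array([SK[0]-.0003,SK[1]+.0003,.139])
bot.line_to(q,r,.08); bot.hold(.1); f0=bot.current_contact_force()[2]; fs=[]
for k in range(9):
    q[2]-=.001; bot.line_to(q,r,.02); f=bot.current_contact_force()[2]; fs.append(round(f-f0,1))
    if f-f0>3: break
print(fs,q[2],bot.current_clock())
bot.set_gripper(.75,20); print(bot.current_contact_force(),bot.current_opening()); 
bot.line_to(q+[0,0,.06],r,.12); bot.line_to(q+[0,0,.15],r,.25)
bot.goto([.35,-.40,.3],r); print(bot.current_clock())
for nm in("top","scene"): cv2.imwrite(f"pics/v_{nm}.png",bot.read_camera(nm)["pixels"])
cv2.imwrite("pics/v1.png",cv2.resize(cv2.imread("pics/v_top.png")[125:215,215:315],None,fx=6,fy=6,interpolation=2))
cv2.imwrite("pics/v2.png",cv2.resize(cv2.imread("pics/v_scene.png")[170:275,175:290],None,fx=5.5,fy=5.5,interpolation=2))
c=bot.read_camera("top")
```

```text
[np.float64(-0.3), np.float64(-0.7), np.float64(-0.3), np.float64(2.5), np.float64(10.1)] 0.134 52.5583
[-0.22256424  0.27517565  0.43840272] 0.7510899823606655
55.7667
```

View pics/v1.png

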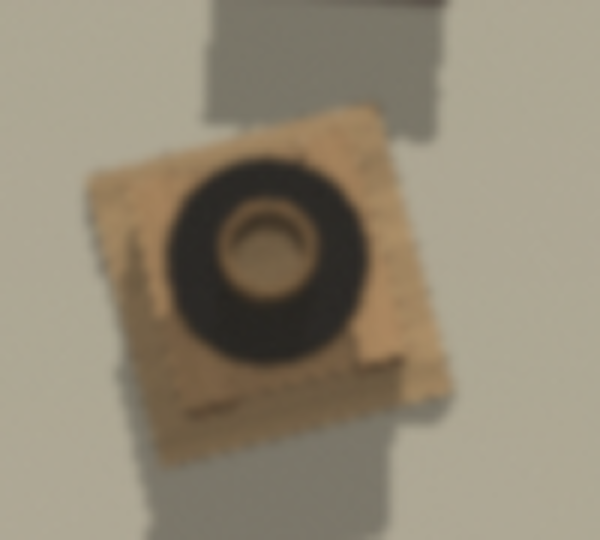

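View pics/v2.png

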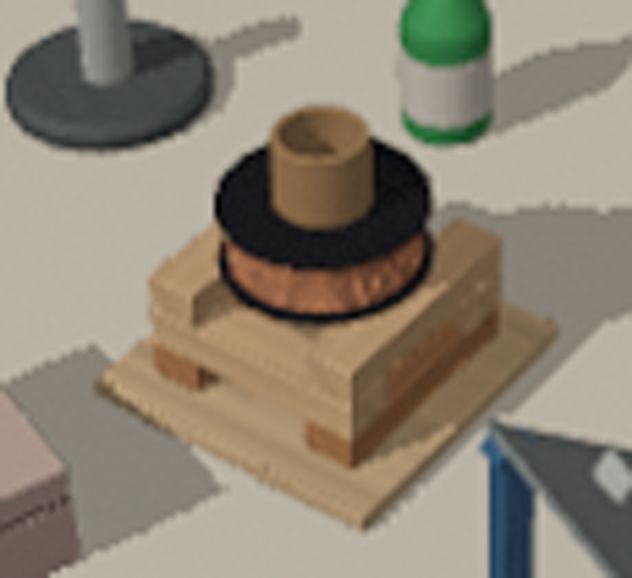

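View pics/v_scene.png

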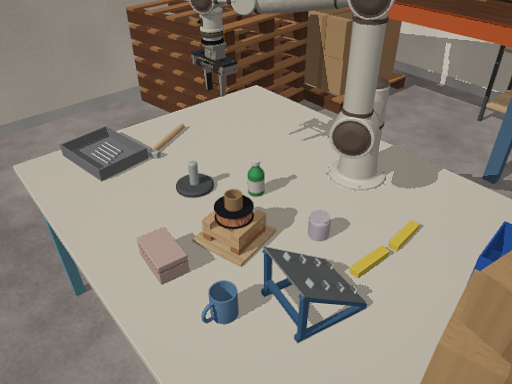

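Run:
```python
from chk import *
c=bot.read_camera("top")
for z,R,px in((.126,.06,un((268,260),6,215,125)),(.168,.027,un((268.5,247),6,215,125))):
    s=least_squares(lambda q:proj(c,[[q[0],q[1],z]])[0]-px,[.57,0]); d=s.x-np.array(SKT[:2]); print(np.round(s.x,4),"offset from skid mm",np.round(d*1000,1))
S=[]
check("ta",0,-.054,0,.060)
```

```text
[ 0.5724 -0.0172] offset from skid mm [-1.7  0.3]
[ 0.574  -0.0169] offset from skid mm [-0.1  0.6]
ta top
[-0.0008 -0.046   0.1834] n 54 med|r| 0.356
  cam 0 [(0, np.float64(-1.26), 8), (1, np.float64(-0.01), 11), (2, np.float64(-0.11), 22), (3, np.float64(-0.07), 13)]
ta scene
[ 0.0083 -0.0655  0.266 ] n 77 med|r| 0.368
  cam 0 [(0, np.float64(-0.07), 23), (1, np.float64(0.03), 18), (2, np.float64(-0.17), 24), (3, np.float64(-0.12), 12)]
```

```bash
python3 -c "
from workcell import bot
print(bot.current_clock(),bot.current_contact_force()); bot.job_done()"
```

```text
56.0667 [0.65485972 0.55523968 0.21439851]
the job is handed in; nothing more can be done
```

The crib is finished with the reel standing upright in its middle, and I handed the job in at about 56 s of the 72 s allowed. The gripper had let go, touched nothing and stood clear of the skid.

**Battens:** All four came off the rack, two for the second layer and two for the third.
- **Fixed on the way:** The second batten tilted about 19° in the grip, most likely by brushing the rack. I levelled it on the bearers, then regripped it to take out about 3.5 mm of end offset.
- **Checks:** The top camera put three of the battens within about 1 mm of target. For the regripped one it read 3.3 mm off along the batten, from few edge points. The close scene view showed that one flush.

**Reel:** It went straight up off the spindle, upright, and I lowered it until it touched before releasing. The last picture shows it upright. Its measured centre is within about 2 mm of the skid's centre.

**Disagreements in the checks:**
- The scene camera read the battens a steady 2–4 mm off the top camera. I put this down to a biased skid fit in that view, because the joints look flush in its own picture.
- My last repeat of the third-layer fit gave nonsense because the reel hides the edges. I relied on the fits made before the reel was placed and on the final picture.

The jewellery case, mug, tin, green bottle and yellow look-alikes appear unmoved in the final picture.

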